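Clear the float-repair bench

TASK

Clear the float-repair bench. Take every mallet out of the slotted rest and drop it handle-first through a free ring of the ring holder so that it hangs by its head; stand every sound float upright on the floor of the open tackle box, and put every float with a snapped-off antenna in the steel scrap bin. Leave the reel, pirk, line spool, glue and spanner where they are.

Things in the scene. Friction and masses are not known exactly. Their poses are not given: they have to be found in the camera images.
- mallet1_head (a point): mallet, 90 g, may be absent: white nylon head 36 mm across, 48 long, on a coaxial wooden handle 16 across, 110 long. Point: head centre; z runs from handle to head (head's underside 24 mm below, handle end 134 below). Starts handle down in a slot of the steel rest (troughs 70 mm apart, 100 mm long, open on the upper side, ledge at the foot), leaning 0.5 rad with the head towards the robot.
- mallet2_head (a point): mallet, 90 g, may be absent: white nylon head 36 mm across, 48 long, on a coaxial wooden handle 16 across, 110 long. Point: head centre; z runs from handle to head (head's underside 24 mm below, handle end 134 below). Starts handle down in a slot of the steel rest (troughs 70 mm apart, 100 mm long, open on the upper side, ledge at the foot), leaning 0.5 rad with the head towards the robot.
- mallet3_head (a point): mallet, 90 g, may be absent: white nylon head 36 mm across, 48 long, on a coaxial wooden handle 16 across, 110 long. Point: head centre; z runs from handle to head (head's underside 24 mm below, handle end 134 below). Starts handle down in a slot of the steel rest (troughs 70 mm apart, 100 mm long, open on the upper side, ledge at the foot), leaning 0.5 rad with the head towards the robot.
- ring1 (a point): fixed steel ring of the ring holder, 26 mm bore, 42 outside, 10 thick, open below, empty at the start. Point: centre of its top face, 130 mm above the table; z up. Three rings in a row along local y, 70 mm apart; 20 mm behind their centre line (local +x) runs a 12 mm bar, its top level with the rings.
- ring2 (a point): fixed steel ring of the ring holder, 26 mm bore, 42 outside, 10 thick, open below, empty at the start. Point: centre of its top face, 130 mm above the table; z up. Three rings in a row along local y, 70 mm apart; 20 mm behind their centre line (local +x) runs a 12 mm bar, its top level with the rings.
- ring3 (a point): fixed steel ring of the ring holder, 26 mm bore, 42 outside, 10 thick, open below, empty at the start. Point: centre of its top face, 130 mm above the table; z up. Three rings in a row along local y, 70 mm apart; 20 mm behind their centre line (local +x) runs a 12 mm bar, its top level with the rings.
- sound1_mid (a point): sound painted plastic float, flat foot: weighted-foot white body 38 mm across (straight-sided from 4 to 34 mm up, then a cone to 18 mm across at 46 mm), red band, 35 g. Starts upright somewhere on the thin black mat, in effect on the table. May be absent. It has its whole red antenna, 8 mm across and 30 mm long, on top of the body. Point: on the axis, 23 mm above the foot; z up the float.
- sound2_mid (a point): sound painted plastic float, flat foot: weighted-foot white body 38 mm across (straight-sided from 4 to 34 mm up, then a cone to 18 mm across at 46 mm), red band, 35 g. Starts upright somewhere on the thin black mat, in effect on the table. May be absent. It has its whole red antenna, 8 mm across and 30 mm long, on top of the body. Point: on the axis, 23 mm above the foot; z up the float.
- sound3_mid (a point): sound painted plastic float, flat foot: weighted-foot white body 38 mm across (straight-sided from 4 to 34 mm up, then a cone to 18 mm across at 46 mm), red band, 35 g. Starts upright somewhere on the thin black mat, in effect on the table. May be absent. It has its whole red antenna, 8 mm across and 30 mm long, on top of the body. Point: on the axis, 23 mm above the foot; z up the float.
- snapped1_mid (a point): reject painted plastic float, flat foot: weighted-foot white body 38 mm across (straight-sided from 4 to 34 mm up, then a cone to 18 mm across at 46 mm), red band, 35 g. Starts upright somewhere on the thin black mat, in effect on the table. May be absent. Its antenna has snapped off, leaving a 3 mm stub. Point: on the axis, 23 mm above the foot; z up the float.
- snapped2_mid (a point): reject painted plastic float, flat foot: weighted-foot white body 38 mm across (straight-sided from 4 to 34 mm up, then a cone to 18 mm across at 46 mm), red band, 35 g. Starts upright somewhere on the thin black mat, in effect on the table. May be absent. Its antenna has snapped off, leaving a 3 mm stub. Point: on the axis, 23 mm above the foot; z up the float.
- snapped3_mid (a point): reject painted plastic float, flat foot: weighted-foot white body 38 mm across (straight-sided from 4 to 34 mm up, then a cone to 18 mm across at 46 mm), red band, 35 g. Starts upright somewhere on the thin black mat, in effect on the table. May be absent. Its antenna has snapped off, leaving a 3 mm stub. Point: on the axis, 23 mm above the foot; z up the float.
- tacklebox: orange tackle box, fixed, open on top, its lid folded right back level with the rim on its local +y side (140 mm beyond the wall). Origin: centre of the underside, on the table; local x 150 mm, y 200 mm, height 60 mm outside; walls and floor 5 mm. Empty at the start.
- scrapbin: bare steel scrap bin, fixed, open on top. Origin: centre of the underside, on the table; local x 120 mm, y 150 mm, height 60 mm outside; walls and floor 4 mm. Empty at the start.
- reel: bystander, loose: silver fishing reel, 52 mm across, 34 mm high, with a foot 60 mm long; origin at its underside.
- pirk: bystander, loose: flat wooden pirk (lure), 20 x 90 x 18 mm along its local y, lying between the mat and the ring holder; origin at the centre of its underside.
- spool: bystander, loose: black line spool 50 mm across, 32 mm high; origin at the centre of its underside.
- glue: bystander, loose: small glue bottle 40 mm across, 90 mm high; origin at the centre of its underside.
- spanner: bystander, loose: steel spanner 150 mm long lying along its local x; origin at its underside.

How it is judged:
By the outcome, as a careful person would: the job done as asked, in the order asked, and still so for the second after the job is handed in, with the robot touching nothing.
Of mallet1, mallet2, mallet3 only 2 to 3 are there at a start; the rules pass over those that are not, and their reading is None.
Of sound1, sound2, sound3, snapped1, snapped2, snapped3 only 5 to 6 are there at a start; the rules pass over those that are not, and their reading is None.
At some moment in a run one of snapped1, snapped2, snapped3 may be knocked a few centimetres aside while the robot is not near it.
It also fails if it takes over 210 s, if anything falls off the work surface, if the arm or the gripper's body presses on something with over 40 N, if the wrist force passes 120 N, or if a joint passes its speed limit or range.

ROBOT

A 6-joint arm with a two-finger parallel gripper is mounted at the origin on the work surface. World frame = base frame: x ahead of the robot, y to its left, z up, the work surface at z = 0. Lengths are in mm, angles in rad, forces in N, time in s.
With the tool pointing down it reaches from about 350 to 875 mm from the base axis. Payload 4.2 kg.
Tool frame: the origin (TCP) lies at the very end of the fingers, on their centre line; the grasp point (between the pads) lies 19 mm behind it; z points along the fingers, y is the line along which they close (so a half turn about z gives the same grasp; the last joint's range is limited). The gripper opens to 85 mm and grips with 20 to 120 N. Pads are 22 mm wide; open, the fingers measure 114 mm over their backs; the gripper's body (76 mm by 85 mm) begins 54 mm behind the grasp point. The pads swing forward as they close: fully open they stand 13 mm farther back than shut.
Start: joints at [-0.885, 0.385, 0.008, 0, -1.194, -0.259], TCP at [258.737, -568.906, 231.312] pointing down, gripper open.
Joint ranges: [-3.14, 3.14], [-1.21, 2.06], [-1.07, 1.41], [-3.16, 2.05], [-2.99, -0.16], [-3.1, 3.1]. Speed limits (rad/s): [2.79, 2.79, 3.14, 3.14, 3.14, 3.14].

INTERFACE

Orientations are given as a unit quaternion [x, y, z, w].
In Python, from bench import arm, optics gives the robot as it stands. The module is installed in compiled form; this text tells all that it offers.
- The arm moves only by the tool step_arm, never from a script. Its argument "motion" is a list of rows, each an object with "dr": the turn, a rotation vector about the tool's x, y, z in units of 8 degrees (1.0 is 8 degrees), a list of three; "slide": the shift along the tool's x, y, z in mm, a list of three; "jaw": the finger opening in mm, from 0 to 85.4. A call has exactly 8 rows; each row is the pose to reach, as a shift and turn from the pose commanded when the call began, along the tool's axes at that moment; what a row does not reach only later rows make up. A row lasts 1/8 s, in which the tool goes at most 62.5 mm and 10.7 degrees, less where a joint would pass 70% of its speed; a pose out of reach is approached as far as the arm can. A call with a gripper value outside its range is refused whole. The fingers move at their own pace and stop on an object; the grip force is fixed at half the most. Time passes only in rows, so rows that repeat a pose let the fingers close, or fill a call up. It gives the time, the measured TCP pose, the force, the opening and the grip force at its end, in the units of the state.
- arm.read_state(): the state, without advancing time (a new reading comes with each control period).
- optics.get_image(name): name is "scene" or "side" or "wrist"; returns the picture (384x512x3 uint8, blue, green, red); there is no depth.
- optics.camera_info(name): a dict with "camera_matrix" (3x3 intrinsics, pixels), "k1" (the pictures are not rectified: a ray, as slopes to the right and down, at radius r is drawn at 1 + k1 r^2 times it, then the intrinsics apply), "view" (4x4, takes a point from world to camera coordinates); the wrist camera has in their place "T_tool_cam" (4x4, takes a point from camera to tool coordinates, whose origin is the TCP and whose axes are the flange's). Camera axes: x right, y up, looking along -z (the intrinsics and any distortion apply to the point x, -y, -z); pixel columns grow to the right and rows downward; lengths in mm; the calibration is good to about 2 mm. A picture is of the moment at which its call begins: read the wrist's pose just before it. camera_info takes no time and is no camera call.
- arm.job_done(): hands the job in; it is judged then, once.
The state is a dict: "clock": time; "joints": joint angles; "joint_vel": joint speeds; "joint_efforts": joint torques, N m; "position": TCP position; "ee_rot": TCP orientation; "contact_force": force on the tool from outside, world axes, zero at the start; "wrist_torque": the same for the moment, N m; "gripper_width": finger opening in mm; "grasp_force": force on a finger pad.
Only numpy, scipy, OpenCV 4.12 (cv2) and the standard library are available. Lean on these libraries where they do the work, as an engineer would, in place of code of your own. Each camera call takes 0.05 s, during which the arm holds its last target. There are 200 camera calls.

## Working session

There is one attempt and no reset: what is moved stays moved. The work goes in short steps, Python scripts to look and compute and a tool call to move; the robot and the scene stay as the last step left them, time stands still between calls to the robot, and variables do not carry over. Pictures are saved under pics/ and viewed, at most 14 in all, crops included, and the job is handed in when it is done.

Besides the shell and the picture viewer there is one more tool, called after "Call:" as name(argument=value, ...) on one line, values as JSON. step_arm: Moves the arm, as the interface text tells. Its arguments: {"type":"object","properties":{"motion":{"type":"array","items":{"type":"object","properties":{"dr":{"type":"array","items":{"type":"number"}},"slide":{"type":"array","items":{"type":"number"}},"jaw":{"type":"number"}}}}},"required":["motion"]}

```bash
mkdir -p pics; ls
python3 - <<'E'
from bench import arm, optics
import cv2,numpy as np
for n in ("scene","side","wrist"):
    cv2.imwrite(f"pics/{n}0.png",cv2.resize(optics.get_image(n),(800,600),interpolation=cv2.INTER_CUBIC))
    print(n,{k:np.round(v,3).tolist() for k,v in optics.camera_info(n).items()})
print(arm.read_state())
E
```

```text
pics
scene {'camera_matrix': [[411.818, 0.0, 255.098], [0.0, 411.818, 190.796], [0.0, 0.0, 1.0]], 'k1': 0.009, 'view': [[-0.32, 0.947, -0.014, 174.253], [-0.823, -0.271, 0.499, 401.574], [0.469, 0.171, 0.867, -1360.549], [0.0, 0.0, 0.0, 1.0]]}
side {'camera_matrix': [[358.647, 0.0, 251.665], [0.0, 358.647, 197.91], [0.0, 0.0, 1.0]], 'k1': -0.104, 'view': [[0.698, -0.716, 0.021, -376.682], [0.489, 0.497, 0.717, -334.751], [-0.524, -0.49, 0.696, -908.108], [0.0, 0.0, 0.0, 1.0]]}
wrist {'camera_matrix': [[281.504, 0.0, 253.779], [0.0, 281.504, 191.188], [0.0, 0.0, 1.0]], 'k1': -0.068, 'T_tool_cam': [[0.001, 0.952, 0.308, 77.441], [1.0, -0.001, 0.0, -0.496], [0.001, 0.308, -0.952, -143.979], [0.0, 0.0, 0.0, 1.0]]}
{'clock': 0.15, 'joints': array([-8.85363095e-01,  3.85411712e-01,  6.99055441e-03, -3.17779205e-04,
       -1.19403496e+00, -2.58609405e-01]), 'joint_vel': array([ 0.00181229, -0.00149228,  0.00362591,  0.00164008, -0.00189973,
       -0.00169841]), 'joint_efforts': array([ 6.86878248e-04, -3.92680514e+01,  1.88582218e+01,  4.18870747e+00,
       -3.43994900e-03, -6.43531223e-06]), 'position': array([ 258.57866846, -568.53802464,  230.47866902]), 'ee_rot': array([-2.11738310e-01,  9.77326034e-01,  8.06304660e-04, -2.45797688e-04]), 'contact_force': array([-0.12718232, -0.01183442,  0.19183803]), 'wrist_torque': array([-0.01358423, -0.02597573,  0.07087131]), 'grasp_force': 0.0, 'gripper_width': 85.25238377134232}
```

View pics/scene0.png

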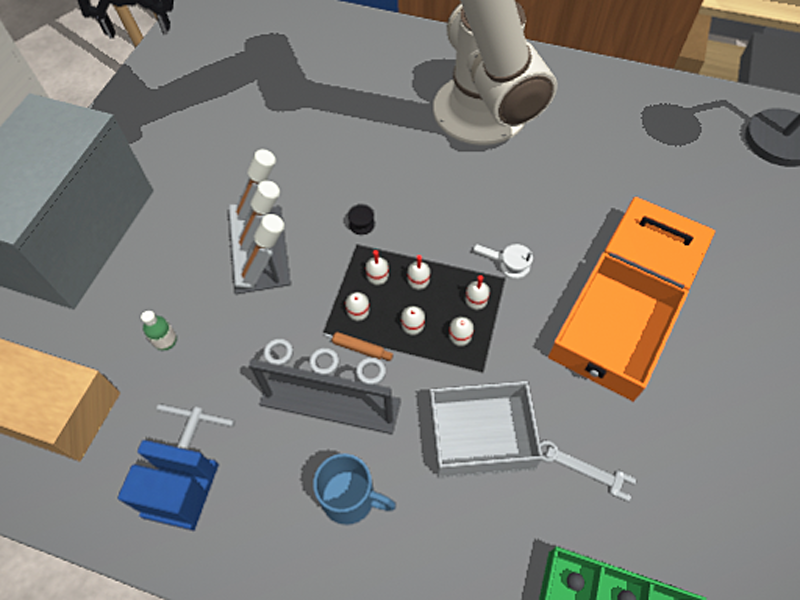

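View pics/side0.png

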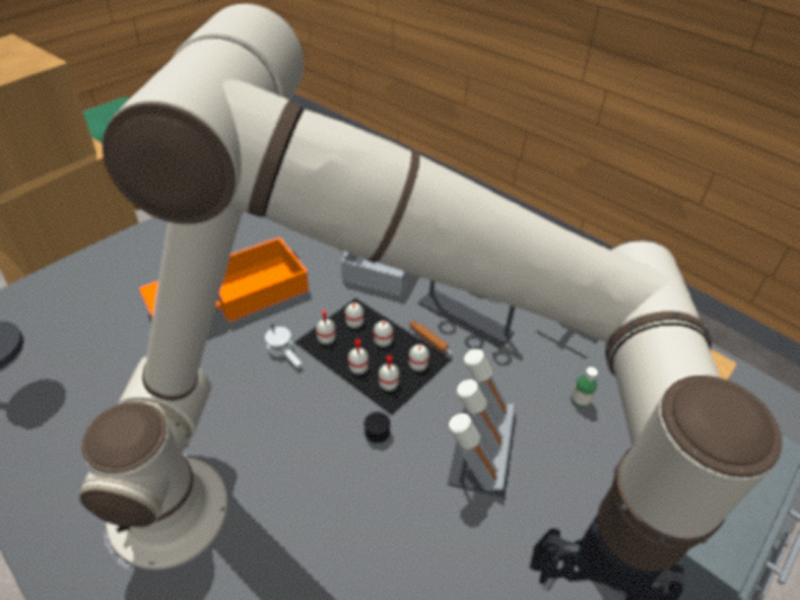

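The scene view shows three mallets in the rest at around (262,165), (265,195) and (270,230). There are three sound floats at (377,268), (419,273) and (478,293), and three snapped ones at (357,305), (413,320) and (461,331). The rings are at (278,351), (324,361) and (371,371). In the side view, the arm partly hides the rings.

```bash
cat > h.py <<'E'
import numpy as np, cv2
from bench import arm, optics
from scipy.spatial.transform import Rotation as R
def cam(name, st=None):
    c=optics.camera_info(name); K=np.array(c["camera_matrix"]); k=c["k1"]
    if name=="wrist":
        T=np.eye(4); T[:3,:3]=R.from_quat(st["ee_rot"]).as_matrix(); T[:3,3]=st["position"]
        V=np.linalg.inv(T@np.array(c["T_tool_cam"]))
    else: V=np.array(c["view"])
    return K,k,V
def ray(c,uv):
    K,k,V=c; d=cv2.undistortPoints(np.array([[uv]],float),K,np.array([k,0,0,0,0.]))[0,0]
    W=np.linalg.inv(V); return W[:3,3], W[:3,:3]@np.array([d[0],-d[1],-1])
def onz(c,uv,z):
    o,d=ray(c,uv); return o+d*(z-o[2])/d[2]
def proj(c,P):
    K,k,V=c; p=V[:3,:3]@np.asarray(P,float)+V[:3,3]; x,y=p[0]/-p[2],-p[1]/-p[2]; s=1+k*(x*x+y*y)
    return np.array([K[0,0]*x*s+K[0,2],K[1,1]*y*s+K[1,2]])
def tri(obs):
    A=np.zeros((3,3));b=np.zeros(3)
    for c,uv in obs:
        o,d=ray(c,uv); d/=np.linalg.norm(d); M=np.eye(3)-np.outer(d,d); A+=M;b+=M@o
    return np.linalg.solve(A,b)
def snap(name,fn,crop=None,scale=None):
    st=arm.read_state(); im=optics.get_image(name)
    if crop: x,y,w,h=crop; im=im[y:y+h,x:x+w]
    s=scale or min(800/im.shape[1],600/im.shape[0])
    cv2.imwrite(fn,cv2.resize(im,None,fx=s,fy=s,interpolation=cv2.INTER_CUBIC)); return st
def down(yaw): # tool z down, tool y axis at heading yaw in the world
    y=np.array([np.cos(yaw),np.sin(yaw),0]); z=np.array([0,0,-1.]); return R.from_matrix(np.array([np.cross(y,z),y,z]).T)
def plan(poses,start=None):
    if start is None:
        s=arm.read_state(); start=(s["position"],R.from_quat(s["ee_rot"]))
    p0,r0=start
    for p,r in poses:
        p=np.asarray(p,float)
        print("slide",np.round(r0.inv().apply(p-p0),1),"dr",np.round((r0.inv()*r).as_rotvec(degrees=True)/8,3),"->",np.round(p,1))
        p0,r0=p,r
E
python3 - <<'E'
from h import *
snap("scene","pics/c1.png",(140,90,200,150)); snap("scene","pics/c2.png",(155,205,266,100))
snap("side","pics/c3.png",(180,180,200,150))
E
```

```text
(no output)
```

View pics/c1.png

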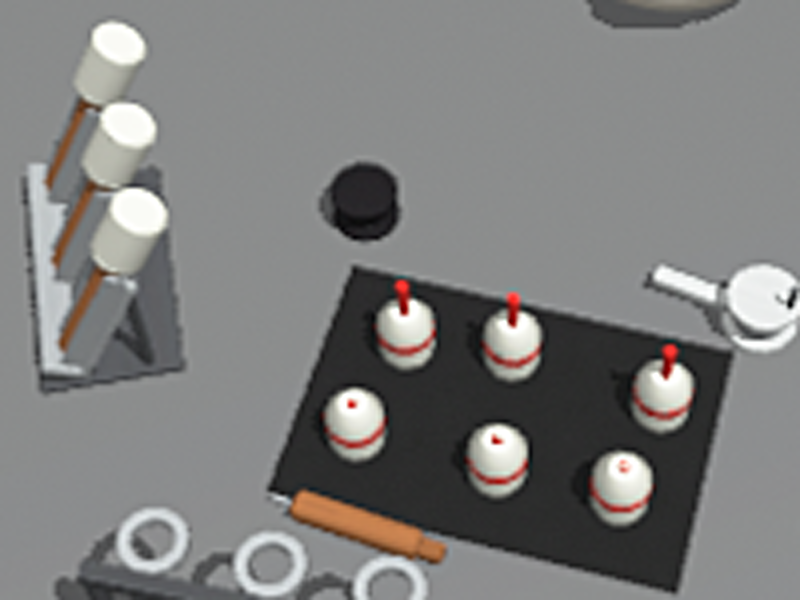

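View pics/c2.png

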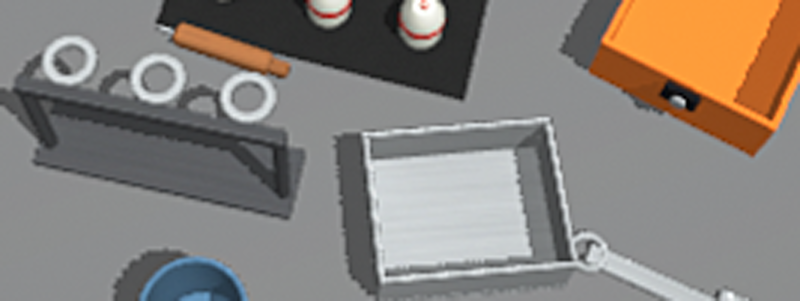

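View pics/c3.png

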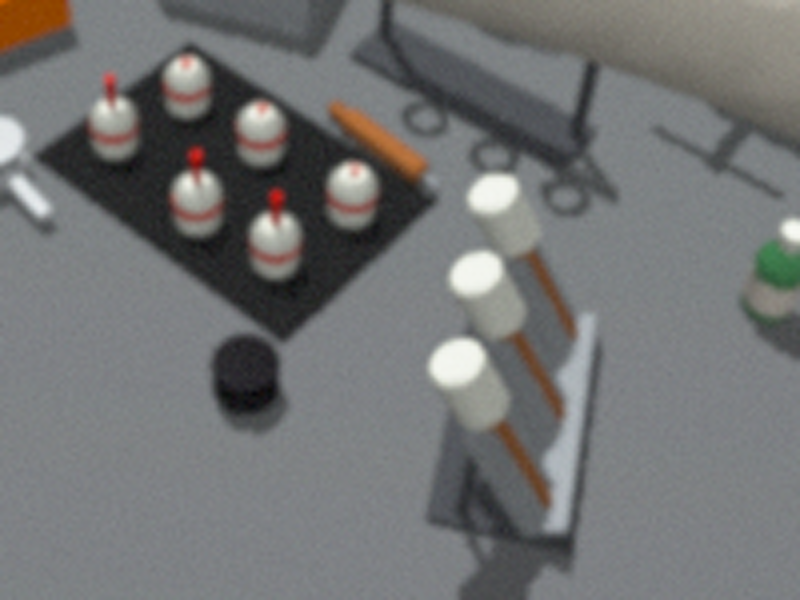

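The crops give me these pixel positions:
- **Mallet tops:** (119,45), (128,129) and (138,214) in c1; (459,362), (477,273) and (496,194) in c3.
- **Ring tops:** (69,61), (158,79) and (247,97) in c2.
- **Floats:** antenna tips and stubs are clear in both views.

Run:
```python
from h import *
S=cam("scene");D=cam("side")
c1=lambda x,y:(140+x/4,90+y/4)
c2=lambda x,y:(155+x/3.0075,205+y/3.0075)
c3=lambda x,y:(180+x/4,180+y/4)
f=lambda x,y:(x/1.5625,y/1.5625)
np.set_printoptions(precision=1,suppress=True)
for n,a,b in [("m",(119,45),(459,362)),("m",(128,129),(477,273)),("m",(138,214),(496,194))]:
    print(n,tri([(S,c1(*a)),(D,c3(*b))]))
for n,a,b,z in [("sound",(402,285),(277,197),76),("sound",(513,298),(197,155),76),("sound",(669,351),(110,78),76),
  ("snap",(351,404),(354,169),49),("snap",(497,439),(262,106),49),("snap",(624,465),(187,62),49)]:
    print(n,tri([(S,c1(*a)),(D,c3(*b))]),onz(S,c1(*a),z),onz(D,c3(*b),z))
for a,b in [((69,61),(566,195)),((158,79),(495,153)),((247,97),(425,118))]:
    print("ring",tri([(S,c2(*a)),(D,c3(*b))]),onz(S,c2(*a),130),onz(D,c3(*b),130))
print("bin",[onz(S,c2(*a),60)[:2] for a in [(364,133),(551,119),(576,263),(381,283)]])
print("box",[onz(S,f(*a),60)[:2] for a in [(607,256),(685,290),(645,382),(557.5,341)]])
```

```text
m [ 389.2 -288.4  156.5]
m [ 451.1 -253.3  155.2]
m [ 511.6 -219.8  155.7]
sound [458.2 -68.5  72. ] [461.1 -67.9  76. ] [455.3 -70.3  76. ]
sound [445.    4.5  71.6] [448.    5.1  76. ] [442.1   1.8  76. ]
sound [452.5 113.6  72.2] [455.6 113.   76. ] [449.7 111.5  76. ]
snap [539.5 -75.2  44.4] [542.8 -75.3  49. ] [535.4 -76.3  49. ]
snap [535.5  23.7  46.1] [537.7  23.4  49. ] [533.   22.6  49. ]
snap [527.9 106.1  44.8] [530.3 106.2  49. ] [524.9 103.1  49. ]
ring [ 662.5 -183.8    4. ] [ 704.7 -129.8  130. ] [ 565.4 -243.2  130. ]
ring [ 656.5 -108.4    2.6] [697.3 -60.  130. ] [ 561.4 -183.2  130. ]
ring [648.8 -33.6  -2.5] [690.    8.6 130. ] [ 552.2 -125.3  130. ]
bin [array([662.5,  93.4]), array([604.2, 231. ]), array([711.6, 274.7]), array([772.2, 140.7])]
box [array([336.1, 305.8]), array([363.4, 438.4]), array([548.1, 399.1]), array([521.3, 258.8])]
```

```bash
cat >> h.py <<'E'
U=np.array([61.2,34.3,0])/np.hypot(61.2,34.3)
LEAN=0.5
AX=np.sin(LEAN)*np.array([-U[1],U[0],0])+np.cos(LEAN)*np.array([0,0,1.])
RM=R.from_matrix(np.array([np.cross(U,-AX),U,-AX]).T)
E
python3 - <<'E'
from h import *
print(AX)
c=np.array([451.,-253.,159])-24*AX
plan([(c+110*AX,RM)])
E
```

```text
[-0.23439458  0.41822007  0.87758256]
slide [-302.3  248.9   -3.4] dr [ 2.661 -2.895 10.407] -> [ 430.8 -217.   234.5]
```

Call:
step_arm(motion=[{"slide": [-35,30,0],"dr": [0.3,-0.36,1.3],"jaw": 60},{"slide": [-75,60,0],"dr": [0.66,-0.72,2.6],"jaw": 60},{"slide": [-110,92,0],"dr": [1,-1.08,3.9],"jaw": 60},{"slide": [-150,124,-1],"dr": [1.33,-1.45,5.2],"jaw": 60},{"slide": [-190,155,-2],"dr": [1.66,-1.8,6.5],"jaw": 60},{"slide": [-226,186,-2],"dr": [2,-2.17,7.8],"jaw": 60},{"slide": [-264,218,-3],"dr": [2.33,-2.53,9.1],"jaw": 60},{"slide": [-302,249,-3],"dr": [2.66,-2.9,10.4],"jaw": 60}])

```text
clock: 1.3
position: [401.1, -280.7, 234.4]
ee_rot: [0.315, 0.931, -0.102, 0.155]
contact_force: [0.6, -0.4, 0.7]
gripper_width: 60.1
grasp_force: 0.0
```

Call:
step_arm(motion=[{"slide": [0,0,0],"dr": [0,0,0],"jaw": 60},{"slide": [0,0,0],"dr": [0,0,0],"jaw": 60},{"slide": [0,0,0],"dr": [0,0,0],"jaw": 60},{"slide": [0,0,0],"dr": [0,0,0],"jaw": 60},{"slide": [0,0,0],"dr": [0,0,0],"jaw": 60},{"slide": [0,0,0],"dr": [0,0,0],"jaw": 60},{"slide": [0,0,0],"dr": [0,0,0],"jaw": 60},{"slide": [0,0,0],"dr": [0,0,0],"jaw": 60}])

```text
clock: 2.3
position: [400.8, -281.8, 234.0]
ee_rot: [0.314, 0.931, -0.102, 0.154]
contact_force: [0.8, -0.3, 0.3]
gripper_width: 60.1
grasp_force: 0.0
```

Run:
```python
from h import *
c=np.array([451.,-253.,159])-24*AX
st=snap("wrist","pics/w1.png"); print(st)
plan([(c+110*AX,RM)])
S=cam("wrist",st)
for t in [(389.2,-288.4,156.5),(451.1,-253.3,155.2),(511.6,-219.8,155.7)]:
    print(proj(S,t)*1.5625, proj(S,np.array(t)+[0,0,4])*1.5625)
```

```text
{'clock': 2.3, 'joints': array([-0.14590904, -0.01749797, -0.69648176,  0.42132697, -0.66099097,
       -2.38009274]), 'joint_vel': array([ 0.00164367,  0.00034826, -0.00148955, -0.00049826, -0.00113991,
       -0.00021074]), 'joint_efforts': array([-2.12590036e-02, -1.65138888e+01,  1.74672014e+01,  3.58978473e+00,
        3.48416381e-01,  3.32129530e-04]), 'position': array([ 400.83378824, -281.84058623,  234.0143318 ]), 'ee_rot': array([ 0.31400709,  0.93126199, -0.10186869,  0.15418633]), 'contact_force': array([ 0.80545858, -0.29047133,  0.30971725]), 'wrist_torque': array([ 0.60199972,  0.43478837, -0.09392362]), 'grasp_force': 0.0, 'gripper_width': 60.06992514998977}
slide [ 13.   69.1 -12.3] dr [ 0.574 -0.855  2.83 ] -> [ 430.8 -217.   234.5]
[384.3305315  251.37083689] [383.38603359 255.75393478]
[509.32812888 299.77622405] [510.13573123 304.55665522]
[615.06214691 344.12262841] [617.10124747 349.15663142]
```

View pics/w1.png

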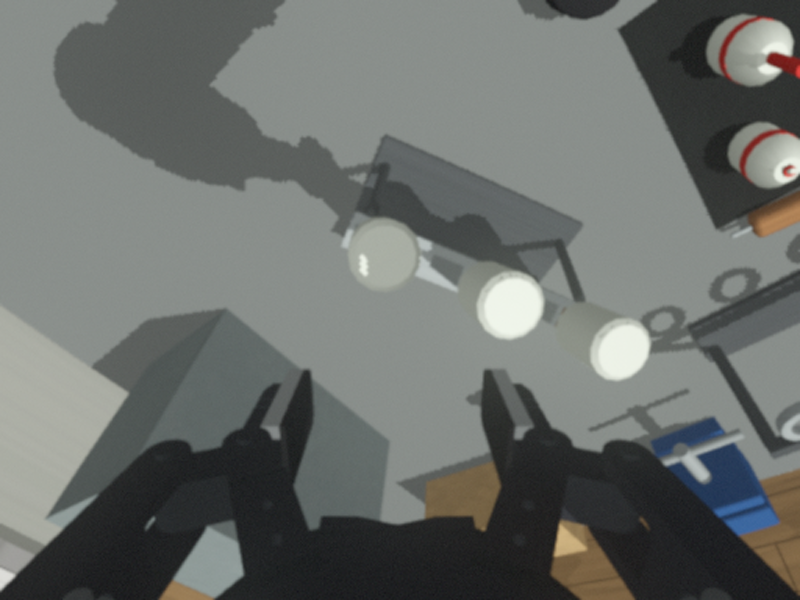

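The mallet tops appear at (384,255), (511,305) and (620,349), which matches the prediction once I add 4 mm in z. I'll turn the gripper half a turn to keep joint 6 away from its limit.

```bash
cat >> h.py <<'E'
RM=RM*R.from_euler('z',180,degrees=True)
M=np.array([[389.2,-288.4,160],[451.4,-253,159.4],[513,-218.8,159.7]])-24*AX
E
python3 - <<'E'
from h import *
from scipy.spatial.transform import Slerp
s=arm.read_state(); p0=s["position"]; r0=R.from_quat(s["ee_rot"]); p1=M[2]+80*AX
print(M[2])
h=R.from_rotvec((r0.inv()*RM).as_rotvec()/2); print((r0.inv()*RM).as_rotvec(degrees=True)/8)
plan([((p0+p1)/2+[0,0,20],r0*h),(p1,RM),(M[2]-20*AX,RM)])
E
```

```text
[ 518.62546996 -228.83728168  138.63801851]
[  1.18897615   0.79846532 -19.62050636]
slide [-16.1  63.6  -8.2] dr [ 0.594  0.399 -9.81 ] -> [ 450.4 -238.6  241.4]
slide [-68.7  12.1  22.7] dr [ 0.594  0.399 -9.81 ] -> [ 499.9 -195.4  208.8]
slide [ -0.  -0. 100.] dr [0. 0. 0.] -> [ 523.3 -237.2  121.1]
```

Call:
step_arm(motion=[{"slide": [-2,8,-1],"dr": [0.07,0.05,-1.2],"jaw": 60},{"slide": [-4,16,-2],"dr": [0.15,0.1,-2.4],"jaw": 60},{"slide": [-6,24,-3],"dr": [0.22,0.15,-3.6],"jaw": 60},{"slide": [-8,32,-4],"dr": [0.3,0.2,-4.9],"jaw": 60},{"slide": [-10,40,-5],"dr": [0.37,0.25,-6.1],"jaw": 60},{"slide": [-12,48,-6],"dr": [0.45,0.3,-7.3],"jaw": 60},{"slide": [-14,56,-7],"dr": [0.52,0.35,-8.5],"jaw": 60},{"slide": [-16,64,-8],"dr": [0.6,0.4,-9.8],"jaw": 60}])

```text
clock: 3.35
position: [450.9, -238.1, 241.2]
ee_rot: [-0.34, 0.918, -0.204, 0.018]
contact_force: [0.1, 0.2, -0.4]
gripper_width: 60.3
grasp_force: 0.0
```

Call:
step_arm(motion=[{"slide": [-8,2,3],"dr": [0.07,0.05,-1.2],"jaw": 60},{"slide": [-17,3,6],"dr": [0.15,0.1,-2.4],"jaw": 60},{"slide": [-26,5,9],"dr": [0.22,0.15,-3.6],"jaw": 60},{"slide": [-34,6,11],"dr": [0.3,0.2,-4.9],"jaw": 60},{"slide": [-43,8,14],"dr": [0.37,0.25,-6.1],"jaw": 60},{"slide": [-51,9,17],"dr": [0.45,0.3,-7.3],"jaw": 60},{"slide": [-60,11,20],"dr": [0.52,0.35,-8.5],"jaw": 60},{"slide": [-68,12,23],"dr": [0.6,0.4,-9.8],"jaw": 60}])

```text
clock: 4.35
position: [500.1, -195.4, 208.3]
ee_rot: [0.837, -0.488, 0.214, 0.126]
contact_force: [0.2, -0.6, -0.2]
gripper_width: 59.9
grasp_force: 0.0
```

Run:
```python
from h import *
s=arm.read_state(); print(s["joints"],s["clock"])
plan([(M[2]+80*AX,RM),(M[2]-20*AX,RM)])
st=snap("wrist","pics/w2.png"); S=cam("wrist",st)
for m in M: print(proj(S,m+24*AX)*1.5625)
```

```text
[ 0.08712667  0.11423242 -0.77287497  0.83015268 -0.63533734 -0.24312033] 4.35
slide [ 0.1  0.2 -0.6] dr [-0.003 -0.01   0.025] -> [ 499.9 -195.4  208.8]
slide [ -0.  -0. 100.] dr [0. 0. 0.] -> [ 523.3 -237.2  121.1]
[682.68825908 329.59022571]
[543.20095592 330.80998975]
[399.78345371 329.80581627]
```

View pics/w2.png

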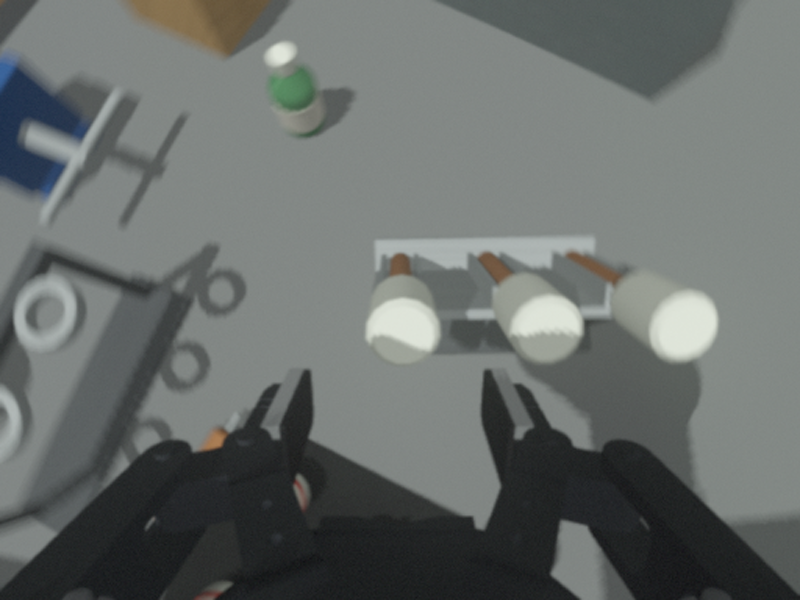

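The tops are at (403,329), (544,330) and (683,327), about 1 mm from the prediction. I'll descend onto the ring-side mallet, grip it and pull it out.

Call:
step_arm(motion=[{"slide": [0,1,12],"dr": [0,0,0],"jaw": 60},{"slide": [0,1,25],"dr": [0,0,0],"jaw": 60},{"slide": [0,1,38],"dr": [0,0,0],"jaw": 60},{"slide": [0,1,52],"dr": [0,0,0],"jaw": 60},{"slide": [0,1,65],"dr": [0,0,0],"jaw": 60},{"slide": [0,1,78],"dr": [0,0,0],"jaw": 60},{"slide": [0,1,90],"dr": [0,0,0],"jaw": 60},{"slide": [0,1,99],"dr": [0,0,0],"jaw": 60}])

```text
clock: 5.4
position: [522.2, -238.1, 121.2]
ee_rot: [0.835, -0.492, 0.214, 0.125]
contact_force: [0.1, -0.9, -0.1]
gripper_width: 60.1
grasp_force: 0.0
```

Call:
step_arm(motion=[{"slide": [0,0,0],"dr": [0,0,0],"jaw": 60},{"slide": [0,0,0],"dr": [0,0,0],"jaw": 45},{"slide": [0,0,0],"dr": [0,0,0],"jaw": 38},{"slide": [0,0,0],"dr": [0,0,0],"jaw": 34},{"slide": [0,0,0],"dr": [0,0,0],"jaw": 30},{"slide": [0,0,0],"dr": [0,0,0],"jaw": 30},{"slide": [0,0,0],"dr": [0,0,0],"jaw": 30},{"slide": [0,0,0],"dr": [0,0,0],"jaw": 30}])

```text
clock: 6.4
position: [522.0, -237.8, 122.4]
ee_rot: [0.835, -0.491, 0.215, 0.125]
contact_force: [-3.5, 1.9, 6.5]
gripper_width: 34.6
grasp_force: 58.8
```

Call:
step_arm(motion=[{"slide": [0,0,-3],"dr": [0,0,0],"jaw": 30},{"slide": [0,0,-10],"dr": [0,0,0],"jaw": 30},{"slide": [0,0,-25],"dr": [0,0,0],"jaw": 30},{"slide": [0,0,-45],"dr": [0,0,0],"jaw": 30},{"slide": [0,0,-65],"dr": [0,0,0],"jaw": 30},{"slide": [0,0,-90],"dr": [0,0,0],"jaw": 30},{"slide": [0,0,-115],"dr": [0,0,0],"jaw": 30},{"slide": [0,0,-140],"dr": [0,0,0],"jaw": 30}])

```text
clock: 7.4
position: [488.8, -178.2, 244.6]
ee_rot: [0.835, -0.491, 0.214, 0.125]
contact_force: [0.0, -0.3, -0.7]
gripper_width: 34.4
grasp_force: 60.1
```

```bash
cat >> h.py <<'E'
RG=np.array([[701.5,-130,130],[694.5,-60.3,130],[687,8.2,130]])
RR=down(np.radians(276))
E
python3 - <<'E'
from h import *
s=arm.read_state(); p0=s["position"]; r0=R.from_quat(s["ee_rot"]); p1=RG[2]*[1,1,0]+[0,0,285]
h=R.from_rotvec((r0.inv()*RR).as_rotvec()/2)
plan([(p0*.6+p1*.4+[0,0,25],r0*h),(p1,RR)])
E
```

```text
slide [  -3.6 -105.6  -48.7] dr [ 1.038 -1.583 -4.088] -> [ 568.1 -103.6  285.7]
slide [  55.  -153.7    2.9] dr [ 1.038 -1.583 -4.088] -> [687.    8.2 285. ]
```

Call:
step_arm(motion=[{"slide": [0,-13,-6],"dr": [0.13,-0.2,-0.5],"jaw": 30},{"slide": [-1,-26,-12],"dr": [0.26,-0.4,-1],"jaw": 30},{"slide": [-1,-39,-18],"dr": [0.39,-0.6,-1.5],"jaw": 30},{"slide": [-2,-53,-24],"dr": [0.52,-0.8,-2],"jaw": 30},{"slide": [-2,-66,-30],"dr": [0.65,-1,-2.5],"jaw": 30},{"slide": [-3,-79,-36],"dr": [0.78,-1.2,-3.1],"jaw": 30},{"slide": [-3,-92,-42],"dr": [0.91,-1.4,-3.6],"jaw": 30},{"slide": [-4,-106,-49],"dr": [1.04,-1.58,-4.09],"jaw": 30}])

```text
clock: 8.4
position: [568.6, -103.0, 285.0]
ee_rot: [0.965, -0.229, 0.112, 0.065]
contact_force: [0.0, 0.4, -1.1]
gripper_width: 34.6
grasp_force: 60.1
```

Call:
step_arm(motion=[{"slide": [7,-19,0],"dr": [0.13,-0.2,-0.5],"jaw": 30},{"slide": [14,-38,1],"dr": [0.26,-0.4,-1],"jaw": 30},{"slide": [21,-58,1],"dr": [0.39,-0.6,-1.5],"jaw": 30},{"slide": [28,-77,1],"dr": [0.52,-0.8,-2],"jaw": 30},{"slide": [35,-96,2],"dr": [0.65,-1,-2.5],"jaw": 30},{"slide": [42,-115,2],"dr": [0.78,-1.2,-3.1],"jaw": 30},{"slide": [49,-135,3],"dr": [0.91,-1.4,-3.6],"jaw": 30},{"slide": [55,-154,3],"dr": [1.04,-1.58,-4.09],"jaw": 30}])

```text
clock: 9.4
position: [688.0, 9.5, 283.6]
ee_rot: [0.999, 0.054, -0.0, -0.0]
contact_force: [-0.1, -0.1, -1.2]
gripper_width: 35.0
grasp_force: 60.1
```

Run:
```python
from h import *
s=arm.read_state(); print(s["joints"],s["clock"],s["position"])
st=snap("wrist","pics/w3.png"); S=cam("wrist",st)
for m in RG: print(proj(S,m)*1.5625)
plan([(RG[2]*[1,1,0]+[0,0,285],RR)])
```

```text
[ 2.47886187e-01  4.70322261e-01  2.72706454e-01 -5.72344158e-04
 -1.37402099e+00  1.43091652e+00] 9.4 [688.02810757   9.46787591 283.5620453 ]
[593.15705009 279.60490673]
[495.80286944 278.6008201 ]
[397.84367122 278.58927318]
slide [-3.3  2.3 -2.4] dr [-0.007  0.002  0.04 ] -> [687.    8.2 285. ]
```

View pics/w3.png

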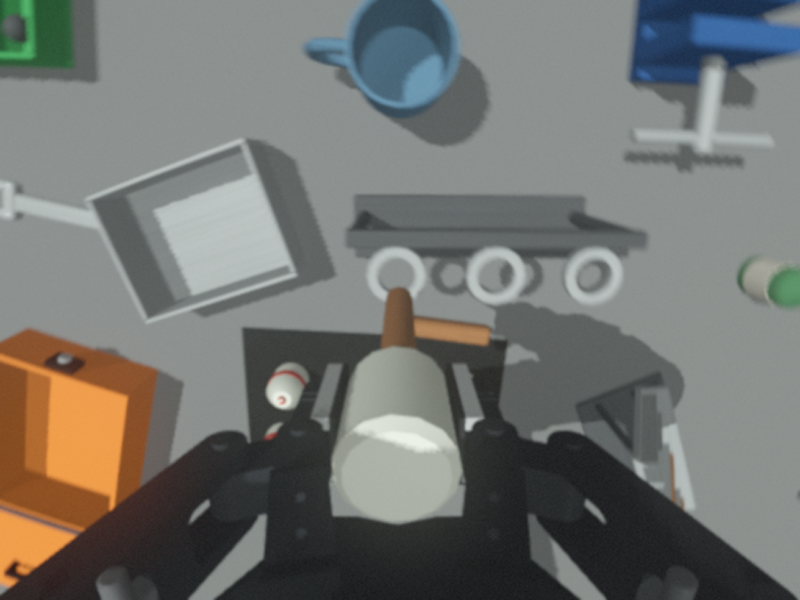

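The rings are at (397,275), (496,276) and (594,277), about 1.7 mm farther in x than I had. The handle end is at (398,290), so I'll check it's in line with the tool.

```bash
sed -i 's/^RG=.*/RG=np.array([[703.2,-130.2,130],[696.2,-60.3,130],[688.8,8.4,130]])/' h.py
python3 - <<'E'
from h import *
s=arm.read_state(); S=cam("wrist",s); r=R.from_quat(s["ee_rot"]); T=lambda v: proj(S,s["position"]+r.apply(v))*1.5625
print(T([8,0,114]),T([8,0,4]),T([0,-8,114]),T([0,8,114]),T([0,-18,-44]),T([0,18,-44]),T([18,0,-44]))
plan([(RG[2]*[1,1,0]+[0,0,250],RR),(RG[2]*[1,1,0]+[0,0,135],RR)])
E
```

```text
[396.11309698 281.52742319] [396.11922871 361.96436157] [383.09094703 294.05973661] [409.12462583 294.06922369] [330.90659547 465.10880126] [461.31026564 465.10789148] [396.14074535 408.95709381]
slide [-1.4  2.3 32.6] dr [-0.007  0.002  0.04 ] -> [688.8   8.4 250. ]
slide [  0.   0. 115.] dr [0. 0. 0.] -> [688.8   8.4 135. ]
```

Call:
step_arm(motion=[{"slide": [0,1,4],"dr": [0,0,0],"jaw": 30},{"slide": [0,2,8],"dr": [0,0,0],"jaw": 30},{"slide": [0,2,12],"dr": [0,0,0],"jaw": 30},{"slide": [0,2,16],"dr": [0,0,0],"jaw": 30},{"slide": [0,2,20],"dr": [0,0,0],"jaw": 30},{"slide": [0,2,24],"dr": [0,0,0],"jaw": 30},{"slide": [0,2,28],"dr": [0,0,0],"jaw": 30},{"slide": [0,2,28],"dr": [0,0,0],"jaw": 30}])

```text
clock: 10.45
position: [687.8, 6.1, 256.1]
ee_rot: [0.999, 0.052, 0.0, 0.001]
contact_force: [-0.4, -0.8, -1.0]
gripper_width: 34.6
grasp_force: 60.1
```

Run:
```python
from h import *
st=snap("wrist","pics/w4.png",(190,130,160,120)); S=cam("wrist",st); print(st["position"])
s=st; r=R.from_quat(s["ee_rot"]); T=lambda v: (proj(S,s["position"]+r.apply(v))-[190,130])*5
print(T([0,-8,114]),T([0,8,114]),T([8,0,114]))
for m in RG: print((proj(S,m)-[190,130])*5)
```

```text
[687.77895998   6.14712421 256.1148654 ]
[275.91588544 291.00954696] [359.22402933 291.04004103] [317.58728563 250.9061203 ]
[990.78082279 268.50816896]
[650.01574131 266.38497596]
[305.8889195  267.07866904]
```

View pics/w4.png

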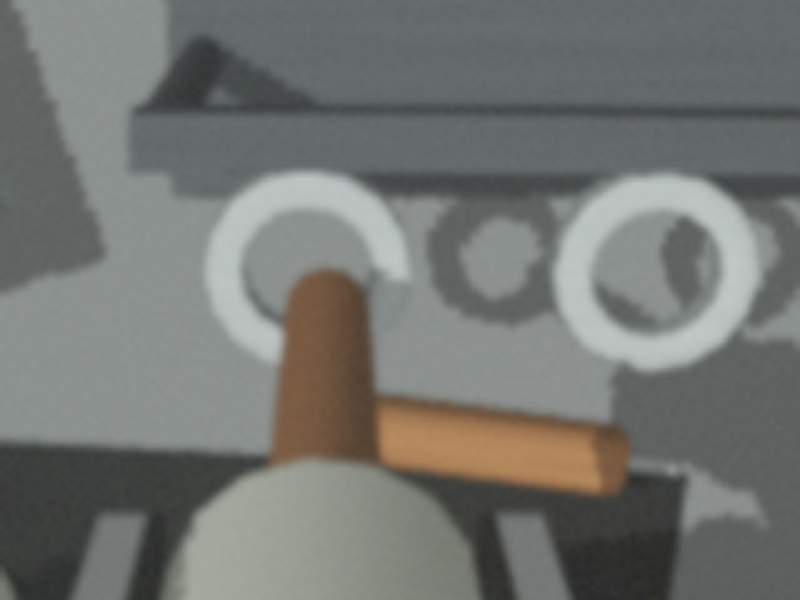

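The ring C centre is at (307,268) and the handle end's far edge is at (327,268). The handle end therefore sits about (-3.9,-3.7) mm from the ring centre. I'll shift the arm, lower it and release.

Call:
step_arm(motion=[{"slide": [3.3,-3,0],"dr": [0,0,0],"jaw": 30},{"slide": [3.3,-3,0],"dr": [0,0,0],"jaw": 30},{"slide": [3.3,-3,10],"dr": [0,0,0],"jaw": 30},{"slide": [3.3,-3,22],"dr": [0,0,0],"jaw": 30},{"slide": [3.3,-3,34],"dr": [0,0,0],"jaw": 30},{"slide": [3.3,-3,46],"dr": [0,0,0],"jaw": 30},{"slide": [3.3,-3,58],"dr": [0,0,0],"jaw": 30},{"slide": [3.3,-3,60],"dr": [0,0,0],"jaw": 30}])

```text
clock: 11.5
position: [690.4, 9.3, 195.1]
ee_rot: [0.999, 0.052, -0.001, 0.001]
contact_force: [-0.6, 0.2, -0.8]
gripper_width: 34.3
grasp_force: 60.1
```

Call:
step_arm(motion=[{"slide": [0,0,10],"dr": [0,0,0],"jaw": 30},{"slide": [0,0,22],"dr": [0,0,0],"jaw": 30},{"slide": [0,0,34],"dr": [0,0,0],"jaw": 30},{"slide": [0,0,46],"dr": [0,0,0],"jaw": 30},{"slide": [0,0,54],"dr": [0,0,0],"jaw": 30},{"slide": [0,0,57],"dr": [0,0,0],"jaw": 30},{"slide": [0,0,57],"dr": [0,0,0],"jaw": 30},{"slide": [0,0,57],"dr": [0,0,0],"jaw": 30}])

```text
clock: 12.5
position: [691.4, 9.4, 140.2]
ee_rot: [0.999, 0.052, 0.001, 0.001]
contact_force: [0.7, 0.1, -0.3]
gripper_width: 34.6
grasp_force: 60.1
```

Call:
step_arm(motion=[{"slide": [0,0,2],"dr": [0,0,0],"jaw": 40},{"slide": [0,0,2],"dr": [0,0,0],"jaw": 60},{"slide": [0,0,2],"dr": [0,0,0],"jaw": 60},{"slide": [0,0,0],"dr": [0,0,0],"jaw": 60},{"slide": [0,0,-20],"dr": [0,0,0],"jaw": 60},{"slide": [0,0,-50],"dr": [0,0,0],"jaw": 60},{"slide": [0,0,-80],"dr": [0,0,0],"jaw": 60},{"slide": [0,0,-110],"dr": [0,0,0],"jaw": 60}])

```text
clock: 13.5
position: [690.9, 9.4, 250.9]
ee_rot: [0.999, 0.052, 0.001, 0.001]
contact_force: [0.1, 0.6, -0.5]
gripper_width: 59.7
grasp_force: 0.0
```

```bash
sed -i 's/^M=.*/M=np.array([[389.2,-288.4,160],[451.1,-253.2,159.4],[513,-218.8,159.7]])-24*AX/' h.py
python3 - <<'E'
from h import *
s=arm.read_state(); p0=s["position"]; r0=R.from_quat(s["ee_rot"]); p1=M[1]+80*AX
print(p0,s["joints"])
h=R.from_rotvec((r0.inv()*RM).as_rotvec()/2)
plan([(p0*.5+p1*.5,r0*h),(p1,RM)])
snap("wrist","pics/w5.png")
E
```

```text
[690.88667281   9.4462242  250.93490871] [ 0.24784611  0.48785831  0.22095562  0.00184129 -1.30267996  1.42733111]
slide [-138.3  105.7   21.2] dr [-1.04   1.574  4.08 ] -> [ 564.4 -110.2  229.7]
slide [-63.9 162.3  18.3] dr [-1.04   1.574  4.08 ] -> [ 438.  -229.8  208.5]
```

View pics/w5.png

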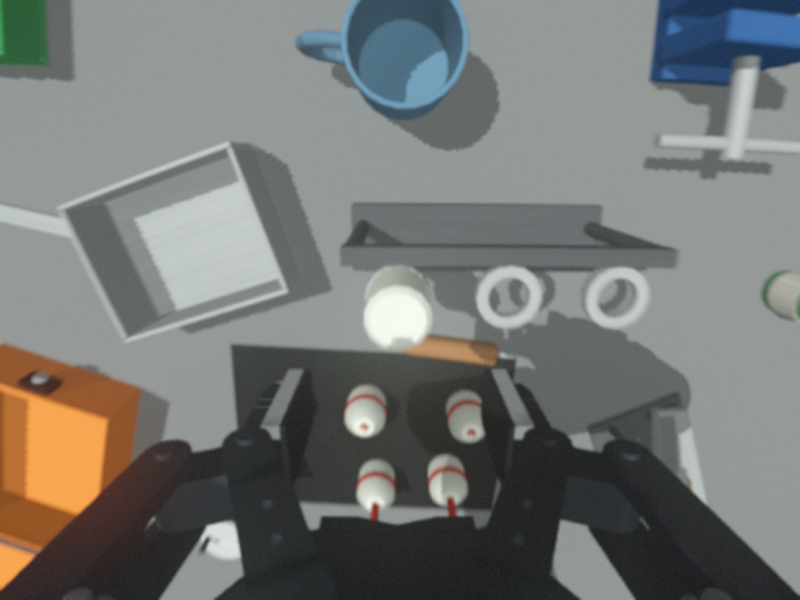

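Mallet 3 hangs in ring C with its head at (397,300). Next is the middle mallet.

Call:
step_arm(motion=[{"slide": [-17,13,3],"dr": [-0.13,0.2,0.5],"jaw": 60},{"slide": [-34,26,5],"dr": [-0.26,0.4,1],"jaw": 60},{"slide": [-52,40,8],"dr": [-0.39,0.6,1.5],"jaw": 60},{"slide": [-69,53,11],"dr": [-0.52,0.8,2],"jaw": 60},{"slide": [-86,66,13],"dr": [-0.65,1,2.5],"jaw": 60},{"slide": [-104,79,16],"dr": [-0.78,1.2,3.1],"jaw": 60},{"slide": [-121,92,19],"dr": [-0.91,1.4,3.6],"jaw": 60},{"slide": [-138,106,21],"dr": [-1.04,1.57,4.08],"jaw": 60}])

```text
clock: 14.55
position: [564.1, -110.8, 228.8]
ee_rot: [0.964, -0.231, 0.113, 0.066]
contact_force: [0.1, 0.3, 0.4]
gripper_width: 60.0
grasp_force: 0.0
```

Call:
step_arm(motion=[{"slide": [-8,20,2],"dr": [-0.13,0.2,0.5],"jaw": 60},{"slide": [-16,40,5],"dr": [-0.26,0.4,1],"jaw": 60},{"slide": [-24,61,7],"dr": [-0.39,0.6,1.5],"jaw": 60},{"slide": [-32,81,9],"dr": [-0.52,0.8,2],"jaw": 60},{"slide": [-40,101,11],"dr": [-0.65,1,2.5],"jaw": 60},{"slide": [-48,122,14],"dr": [-0.78,1.2,3.1],"jaw": 60},{"slide": [-56,142,16],"dr": [-0.91,1.4,3.6],"jaw": 60},{"slide": [-64,162,18],"dr": [-1.04,1.57,4.08],"jaw": 60}])

```text
clock: 15.55
position: [437.7, -229.9, 208.0]
ee_rot: [0.836, -0.491, 0.213, 0.125]
contact_force: [0.0, -0.5, 0.2]
gripper_width: 60.2
grasp_force: 0.0
```

Run:
```python
from h import *
s=arm.read_state(); print(s["joints"],s["position"])
plan([(M[1]+80*AX,RM),(M[1]-20*AX,RM)])
im=optics.get_image("wrist"); S=cam("wrist",s); print([proj(S,m+24*AX) for m in M])
g=im.astype(int); mask=((g.min(2)>150)&(np.ptp(g,axis=2)<40)).astype(np.uint8)
n,l,stt,c=cv2.connectedComponentsWithStats(mask)
for i in range(1,n):
    if stt[i,4]>200: print(stt[i],c[i])
```

```text
[-0.00345489  0.02128801 -0.88188845  0.86173419 -0.58289962 -0.20154777] [ 437.70751549 -229.93436708  207.98533361]
slide [ 0.3 -0.3 -0.5] dr [ 0.004 -0.001 -0.011] -> [ 438.  -229.8  208.5]
slide [  0.   0. 100.] dr [0. 0. 0.] -> [ 461.4 -271.6  120.8]
[array([348.29944543, 209.85699448]), array([255.19341516, 210.76398552]), array([162.60117951, 210.32983793])]
[115  25  20  17 241] [124.33195021  32.73443983]
[ 186  152  142   20 1769] [255.2996043  158.32108536]
[ 164  185  119   44 1826] [246.01533406 204.82749179]
[ 327  188   48   30 1118] [350.95796064 203.33989267]
```

Centred. Descend, grip and pull it out.

Call:
step_arm(motion=[{"slide": [0,0,12],"dr": [0,0,0],"jaw": 60},{"slide": [0,0,25],"dr": [0,0,0],"jaw": 60},{"slide": [0,0,38],"dr": [0,0,0],"jaw": 60},{"slide": [0,0,52],"dr": [0,0,0],"jaw": 60},{"slide": [0,0,65],"dr": [0,0,0],"jaw": 60},{"slide": [0,0,78],"dr": [0,0,0],"jaw": 60},{"slide": [0,0,90],"dr": [0,0,0],"jaw": 60},{"slide": [0,0,99],"dr": [0,0,0],"jaw": 60}])

```text
clock: 16.6
position: [462.1, -271.3, 120.9]
ee_rot: [0.836, -0.489, 0.213, 0.125]
contact_force: [0.1, 0.6, 0.1]
gripper_width: 60.0
grasp_force: 0.0
```

Call:
step_arm(motion=[{"slide": [0,0,0],"dr": [0,0,0],"jaw": 60},{"slide": [0,0,0],"dr": [0,0,0],"jaw": 45},{"slide": [0,0,0],"dr": [0,0,0],"jaw": 38},{"slide": [0,0,0],"dr": [0,0,0],"jaw": 34},{"slide": [0,0,0],"dr": [0,0,0],"jaw": 30},{"slide": [0,0,0],"dr": [0,0,0],"jaw": 30},{"slide": [0,0,0],"dr": [0,0,0],"jaw": 30},{"slide": [0,0,0],"dr": [0,0,0],"jaw": 30}])

```text
clock: 17.6
position: [461.3, -271.0, 121.7]
ee_rot: [0.836, -0.49, 0.214, 0.126]
contact_force: [-3.0, 2.9, 5.3]
gripper_width: 34.8
grasp_force: 58.7
```

Call:
step_arm(motion=[{"slide": [0,0,-3],"dr": [0,0,0],"jaw": 30},{"slide": [0,0,-10],"dr": [0,0,0],"jaw": 30},{"slide": [0,0,-25],"dr": [0,0,0],"jaw": 30},{"slide": [0,0,-45],"dr": [0,0,0],"jaw": 30},{"slide": [0,0,-65],"dr": [0,0,0],"jaw": 30},{"slide": [0,0,-90],"dr": [0,0,0],"jaw": 30},{"slide": [0,0,-115],"dr": [0,0,0],"jaw": 30},{"slide": [0,0,-140],"dr": [0,0,0],"jaw": 30}])

```text
clock: 18.6
position: [428.3, -211.4, 243.9]
ee_rot: [0.837, -0.49, 0.212, 0.125]
contact_force: [-0.0, 0.1, -0.3]
gripper_width: 34.8
grasp_force: 60.0
```

Run:
```python
from h import *
s=arm.read_state(); p0=s["position"]; r0=R.from_quat(s["ee_rot"]); p1=RG[1]*[1,1,0]+[2,1,270]
h=R.from_rotvec((r0.inv()*RR).as_rotvec()/2)
plan([(p0*.5+p1*.5+[0,0,15],r0*h),(p1,RR)])
```

```text
slide [  13.2 -154.9  -24.8] dr [ 1.037 -1.572 -4.077] -> [ 563.2 -135.4  272. ]
slide [  84.3 -129.3   13.4] dr [ 1.037 -1.572 -4.077] -> [698.2 -59.3 270. ]
```

Call:
step_arm(motion=[{"slide": [2,-19,-3],"dr": [0.13,-0.2,-0.5],"jaw": 30},{"slide": [3,-39,-6],"dr": [0.26,-0.4,-1],"jaw": 30},{"slide": [5,-58,-9],"dr": [0.39,-0.6,-1.5],"jaw": 30},{"slide": [7,-77,-12],"dr": [0.52,-0.8,-2],"jaw": 30},{"slide": [8,-97,-15],"dr": [0.65,-1,-2.5],"jaw": 30},{"slide": [10,-116,-18],"dr": [0.78,-1.2,-3.1],"jaw": 30},{"slide": [12,-135,-22],"dr": [0.91,-1.4,-3.6],"jaw": 30},{"slide": [13,-155,-25],"dr": [1.04,-1.57,-4.08],"jaw": 30}])

```text
clock: 19.6
position: [563.9, -135.0, 271.3]
ee_rot: [0.965, -0.228, 0.111, 0.065]
contact_force: [-0.5, 0.4, -0.8]
gripper_width: 34.6
grasp_force: 60.1
```

Call:
step_arm(motion=[{"slide": [11,-16,2],"dr": [0.13,-0.2,-0.5],"jaw": 30},{"slide": [21,-32,3],"dr": [0.26,-0.4,-1],"jaw": 30},{"slide": [32,-48,5],"dr": [0.39,-0.6,-1.5],"jaw": 30},{"slide": [42,-65,7],"dr": [0.52,-0.8,-2],"jaw": 30},{"slide": [53,-81,8],"dr": [0.65,-1,-2.5],"jaw": 30},{"slide": [63,-97,10],"dr": [0.78,-1.2,-3.1],"jaw": 30},{"slide": [74,-113,12],"dr": [0.91,-1.4,-3.6],"jaw": 30},{"slide": [84,-129,13],"dr": [1.04,-1.57,-4.08],"jaw": 30}])

```text
clock: 20.6
position: [698.6, -58.9, 268.9]
ee_rot: [0.999, 0.054, -0.001, -0.001]
contact_force: [0.8, 0.0, -0.8]
gripper_width: 34.9
grasp_force: 60.1
```

```bash
cat >> h.py <<'E'
def handle(target,fn):
    """brown handle in the wrist view: compare its end with an ideal coaxial handle; print TCP move"""
    s=arm.read_state(); im=optics.get_image("wrist"); S=cam("wrist",s); r=R.from_quat(s["ee_rot"]); p=s["position"]
    T=lambda v: proj(S,p+r.apply(v))
    hsv=cv2.cvtColor(im,cv2.COLOR_BGR2HSV); m=((hsv[...,1]>80)&(hsv[...,2]<150)&(hsv[...,2]>35)&((hsv[...,0]<20))).astype(np.uint8)
    m[:, :220]=0; m[:,290:]=0; m[240:]=0
    n,l,st,c=cv2.connectedComponentsWithStats(m); i=1+np.argmax(st[1:,4]); print("blob",st[i])
    ys,xs=np.where(l==i); top=ys.min(); row=xs[(ys>top+6)&(ys<top+10)]
    cx=(row.min()+row.max())/2; exp=T([8,0,114]); print("end",cx,top,"expected",exp,T([0,0,114]))
    d=(proj(S,target)-0); print("ring pred",d)
    off=np.array([-(top-exp[1]+0.3),cx-exp[0]])*(258/281.5); print("handle end offset tool x,y",off)
    end=p+r.apply([off[0],off[1],0]); print("end-ring world",end-target,"pos",p)
    cv2.imwrite(fn,im); return im
E
python3 - <<'E'
from h import *
np.set_printoptions(precision=1,suppress=True)
im=handle(RG[1],"pics/w6.png")
s=arm.read_state(); plan([(RG[1]*[1,1,0]+[2,1,260],RR)])
E
```

```text
blob [220 183  51  40 714]
end 255.5 183 expected [253.5 180.2] [253.5 188.2]
ring pred [254.8 183.2]
handle end offset tool x,y [-2.9  1.8]
end-ring world [ -0.3  -0.7 138.9] pos [698.6 -58.9 268.9]
slide [-2.7  1.   8. ] dr [-0.  0.  0.] -> [698.2 -59.3 260. ]
```

The handle end is offset the same way as before and sits within 1 mm of the ring, so I'll lower straight in.

Call:
step_arm(motion=[{"slide": [0,0,6],"dr": [0,0,0],"jaw": 30},{"slide": [0,0,12],"dr": [0,0,0],"jaw": 30},{"slide": [0,0,20],"dr": [0,0,0],"jaw": 30},{"slide": [0,0,30],"dr": [0,0,0],"jaw": 30},{"slide": [0,0,40],"dr": [0,0,0],"jaw": 30},{"slide": [0,0,50],"dr": [0,0,0],"jaw": 30},{"slide": [0,0,60],"dr": [0,0,0],"jaw": 30},{"slide": [0,0,70],"dr": [0,0,0],"jaw": 30}])

```text
clock: 21.65
position: [698.3, -60.5, 199.4]
ee_rot: [0.999, 0.052, 0.001, 0.001]
contact_force: [0.2, -0.0, -0.9]
gripper_width: 34.9
grasp_force: 60.0
```

Call:
step_arm(motion=[{"slide": [0,0,10],"dr": [0,0,0],"jaw": 30},{"slide": [0,0,22],"dr": [0,0,0],"jaw": 30},{"slide": [0,0,34],"dr": [0,0,0],"jaw": 30},{"slide": [0,0,46],"dr": [0,0,0],"jaw": 30},{"slide": [0,0,54],"dr": [0,0,0],"jaw": 30},{"slide": [0,0,60],"dr": [0,0,0],"jaw": 30},{"slide": [0,0,60],"dr": [0,0,0],"jaw": 30},{"slide": [0,0,60],"dr": [0,0,0],"jaw": 30}])

```text
clock: 22.65
position: [698.7, -60.6, 140.7]
ee_rot: [0.999, 0.052, 0.001, 0.001]
contact_force: [-0.4, -0.1, -1.4]
gripper_width: 34.9
grasp_force: 60.0
```

Call:
step_arm(motion=[{"slide": [0,0,2],"dr": [0,0,0],"jaw": 40},{"slide": [0,0,2],"dr": [0,0,0],"jaw": 60},{"slide": [0,0,2],"dr": [0,0,0],"jaw": 60},{"slide": [0,0,0],"dr": [0,0,0],"jaw": 60},{"slide": [0,0,-20],"dr": [0,0,0],"jaw": 60},{"slide": [0,0,-50],"dr": [0,0,0],"jaw": 60},{"slide": [0,0,-80],"dr": [0,0,0],"jaw": 60},{"slide": [0,0,-110],"dr": [0,0,0],"jaw": 60}])

```text
clock: 23.65
position: [698.2, -60.4, 251.5]
ee_rot: [0.999, 0.052, 0.001, 0.001]
contact_force: [0.3, 0.4, -0.7]
gripper_width: 60.0
grasp_force: 0.0
```

Run:
```python
from h import *
s=arm.read_state(); p0=s["position"]; r0=R.from_quat(s["ee_rot"]); p1=M[0]+80*AX
h=R.from_rotvec((r0.inv()*RM).as_rotvec()/2)
plan([(p0*.5+p1*.5,r0*h),(p1,RM),(M[0]-20*AX,RM)])
```

```text
slide [-170.9   84.8   21.1] dr [-1.04   1.574  4.08 ] -> [ 537.1 -162.7  230.3]
slide [-101.4  162.8    8.7] dr [-1.04   1.574  4.08 ] -> [ 376.1 -265.   209.1]
slide [  0.   0. 100.] dr [0. 0. 0.] -> [ 399.5 -306.8  121.4]
```

Call:
step_arm(motion=[{"slide": [-21,11,3],"dr": [-0.13,0.2,0.5],"jaw": 60},{"slide": [-43,21,5],"dr": [-0.26,0.4,1],"jaw": 60},{"slide": [-64,32,8],"dr": [-0.39,0.6,1.5],"jaw": 60},{"slide": [-85,42,11],"dr": [-0.52,0.8,2],"jaw": 60},{"slide": [-107,53,13],"dr": [-0.65,1,2.5],"jaw": 60},{"slide": [-128,64,16],"dr": [-0.78,1.2,3.1],"jaw": 60},{"slide": [-150,74,19],"dr": [-0.91,1.4,3.6],"jaw": 60},{"slide": [-171,85,21],"dr": [-1.04,1.57,4.08],"jaw": 60}])

```text
clock: 24.65
position: [536.3, -163.2, 229.5]
ee_rot: [0.964, -0.231, 0.113, 0.066]
contact_force: [0.9, 0.5, -0.1]
gripper_width: 60.0
grasp_force: 0.0
```

Call:
step_arm(motion=[{"slide": [-13,20,1],"dr": [-0.13,0.2,0.5],"jaw": 60},{"slide": [-25,41,2],"dr": [-0.26,0.4,1],"jaw": 60},{"slide": [-38,61,3],"dr": [-0.39,0.6,1.5],"jaw": 60},{"slide": [-51,81,4],"dr": [-0.52,0.8,2],"jaw": 60},{"slide": [-63,102,5],"dr": [-0.65,1,2.5],"jaw": 60},{"slide": [-76,122,7],"dr": [-0.78,1.2,3.1],"jaw": 60},{"slide": [-89,142,8],"dr": [-0.91,1.4,3.6],"jaw": 60},{"slide": [-101,163,9],"dr": [-1.04,1.57,4.08],"jaw": 60}])

```text
clock: 25.65
position: [375.7, -265.7, 208.4]
ee_rot: [0.835, -0.49, 0.214, 0.125]
contact_force: [0.6, -0.2, -0.0]
gripper_width: 60.1
grasp_force: 0.0
```

Run:
```python
from h import *
s=arm.read_state(); print(s["joints"])
plan([(M[0]+80*AX,RM),(M[0]-20*AX,RM)])
im=optics.get_image("wrist"); S=cam("wrist",s); print(proj(S,M[0]+24*AX))
g=im.astype(int); mask=((g.min(2)>150)&(np.ptp(g,axis=2)<40)).astype(np.uint8)
n,l,stt,c=cv2.connectedComponentsWithStats(mask)
for i in range(1,n):
    if stt[i,4]>200: print(stt[i],c[i])
```

```text
[-0.12432945 -0.06544017 -0.96770501  0.87871073 -0.52616291 -0.109565  ]
slide [-0.1 -0.7 -0.9] dr [ 0.003 -0.005 -0.012] -> [ 376.1 -265.   209.1]
slide [  0.   0. 100.] dr [0. 0. 0.] -> [ 399.5 -306.8  121.4]
[254.69667632 211.37929655]
[ 59  29  19  16 209] [67.82296651 36.86602871]
[ 131  153  140   19 1740] [200.72758621 159.15517241]
[  93  186  190   45 2326] [226.29922614 206.0361135 ]
[ 43 307  19  22 256] [ 50.84765625 316.88671875]
```

Call:
step_arm(motion=[{"slide": [0,-1,12],"dr": [0,0,0],"jaw": 60},{"slide": [0,-1,25],"dr": [0,0,0],"jaw": 60},{"slide": [0,-1,38],"dr": [0,0,0],"jaw": 60},{"slide": [0,-1,52],"dr": [0,0,0],"jaw": 60},{"slide": [0,-1,65],"dr": [0,0,0],"jaw": 60},{"slide": [0,-1,78],"dr": [0,0,0],"jaw": 60},{"slide": [0,-1,90],"dr": [0,0,0],"jaw": 60},{"slide": [0,-1,99],"dr": [0,0,0],"jaw": 60}])

```text
clock: 26.7
position: [400.7, -307.2, 121.2]
ee_rot: [0.836, -0.489, 0.213, 0.126]
contact_force: [0.3, -0.7, 0.7]
gripper_width: 60.2
grasp_force: 0.0
```

Call:
step_arm(motion=[{"slide": [0,0,0],"dr": [0,0,0],"jaw": 60},{"slide": [0,0,0],"dr": [0,0,0],"jaw": 45},{"slide": [0,0,0],"dr": [0,0,0],"jaw": 38},{"slide": [0,0,0],"dr": [0,0,0],"jaw": 34},{"slide": [0,0,0],"dr": [0,0,0],"jaw": 30},{"slide": [0,0,0],"dr": [0,0,0],"jaw": 30},{"slide": [0,0,0],"dr": [0,0,0],"jaw": 30},{"slide": [0,0,0],"dr": [0,0,0],"jaw": 30}])

```text
clock: 27.7
position: [400.3, -306.2, 121.8]
ee_rot: [0.836, -0.49, 0.214, 0.126]
contact_force: [-3.9, 3.1, 5.9]
gripper_width: 34.4
grasp_force: 58.8
```

Call:
step_arm(motion=[{"slide": [0,0,-4],"dr": [0,0,0],"jaw": 30},{"slide": [0,0,-16],"dr": [0,0,0],"jaw": 30},{"slide": [0,0,-34],"dr": [0,0,0],"jaw": 30},{"slide": [0,0,-54],"dr": [0,0,0],"jaw": 30},{"slide": [4,0,-70],"dr": [0,0,0],"jaw": 30},{"slide": [14,0,-85],"dr": [0,0,0],"jaw": 30},{"slide": [30,0,-100],"dr": [0,0,0],"jaw": 30},{"slide": [50,0,-110],"dr": [0,0,0],"jaw": 30}])

```text
clock: 28.7
position: [396.1, -297.8, 241.9]
ee_rot: [0.837, -0.489, 0.213, 0.124]
contact_force: [0.4, 0.2, -1.1]
gripper_width: 34.3
grasp_force: 60.2
```

Run:
```python
from h import *
s=arm.read_state(); p0=s["position"]; r0=R.from_quat(s["ee_rot"]); p1=RG[0]*[1,1,0]+[2.4,1.2,270]; print(s["joints"])
h=R.from_rotvec((r0.inv()*RR).as_rotvec()/2)
plan([(p0*.5+p1*.5+[0,0,15],r0*h),(p1,RR)])
```

```text
[-0.16325522 -0.04299796 -0.82608632  0.73575887 -0.58897501  0.09470733]
slide [  16.  -176.2  -24.4] dr [ 1.037 -1.576 -4.073] -> [ 550.9 -213.4  271. ]
slide [  98.2 -145.6   14.7] dr [ 1.037 -1.576 -4.073] -> [ 705.6 -129.   270. ]
```

Call:
step_arm(motion=[{"slide": [2,-22,-3],"dr": [0.13,-0.2,-0.5],"jaw": 30},{"slide": [4,-44,-6],"dr": [0.26,-0.4,-1],"jaw": 30},{"slide": [6,-66,-9],"dr": [0.39,-0.6,-1.5],"jaw": 30},{"slide": [8,-88,-12],"dr": [0.52,-0.8,-2],"jaw": 30},{"slide": [10,-110,-15],"dr": [0.65,-1,-2.5],"jaw": 30},{"slide": [12,-132,-18],"dr": [0.78,-1.2,-3.1],"jaw": 30},{"slide": [14,-154,-21],"dr": [0.91,-1.4,-3.6],"jaw": 30},{"slide": [16,-176,-24],"dr": [1.04,-1.58,-4.07],"jaw": 30}])

```text
clock: 29.7
position: [551.3, -213.6, 269.5]
ee_rot: [0.965, -0.229, 0.111, 0.065]
contact_force: [0.7, -1.3, -1.2]
gripper_width: 34.3
grasp_force: 60.2
```

Call:
step_arm(motion=[{"slide": [12,-18,2],"dr": [0.13,-0.2,-0.5],"jaw": 30},{"slide": [25,-36,4],"dr": [0.26,-0.4,-1],"jaw": 30},{"slide": [37,-55,6],"dr": [0.39,-0.6,-1.5],"jaw": 30},{"slide": [49,-73,7],"dr": [0.52,-0.8,-2],"jaw": 30},{"slide": [61,-91,9],"dr": [0.65,-1,-2.5],"jaw": 30},{"slide": [74,-109,11],"dr": [0.78,-1.2,-3.1],"jaw": 30},{"slide": [86,-127,13],"dr": [0.91,-1.4,-3.6],"jaw": 30},{"slide": [98,-146,15],"dr": [1.04,-1.58,-4.07],"jaw": 30}])

```text
clock: 30.7
position: [706.3, -129.2, 267.7]
ee_rot: [0.999, 0.053, -0.001, -0.001]
contact_force: [-0.5, 0.0, -0.7]
gripper_width: 34.4
grasp_force: 60.2
```

Run:
```python
from h import *
np.set_printoptions(precision=1,suppress=True)
im=handle(RG[0],"pics/w7.png")
s=arm.read_state(); plan([(RG[0]*[1,1,0]+[2.4,1.2,260],RR)])
```

```text
blob [245 183  20  39 616]
end 255.0 183 expected [253.5 180.2] [253.5 188.2]
ring pred [254.5 184. ]
handle end offset tool x,y [-2.9  1.4]
end-ring world [  0.4  -0.6 137.7] pos [ 706.3 -129.2  267.7]
slide [-3.3  0.7  6.3] dr [-0.  0.  0.] -> [ 705.6 -129.   260. ]
```

Call:
step_arm(motion=[{"slide": [-0.5,0,6],"dr": [0,0,0],"jaw": 30},{"slide": [-0.5,0,12],"dr": [0,0,0],"jaw": 30},{"slide": [-0.5,0,20],"dr": [0,0,0],"jaw": 30},{"slide": [-0.5,0,30],"dr": [0,0,0],"jaw": 30},{"slide": [-0.5,0,40],"dr": [0,0,0],"jaw": 30},{"slide": [-0.5,0,50],"dr": [0,0,0],"jaw": 30},{"slide": [-0.5,0,60],"dr": [0,0,0],"jaw": 30},{"slide": [-0.5,0,69],"dr": [0,0,0],"jaw": 30}])

```text
clock: 31.75
position: [705.3, -130.6, 198.9]
ee_rot: [0.999, 0.051, -0.0, -0.0]
contact_force: [0.2, -0.2, -0.9]
gripper_width: 34.3
grasp_force: 60.2
```

Call:
step_arm(motion=[{"slide": [0,0,10],"dr": [0,0,0],"jaw": 30},{"slide": [0,0,22],"dr": [0,0,0],"jaw": 30},{"slide": [0,0,34],"dr": [0,0,0],"jaw": 30},{"slide": [0,0,46],"dr": [0,0,0],"jaw": 30},{"slide": [0,0,54],"dr": [0,0,0],"jaw": 30},{"slide": [0,0,59],"dr": [0,0,0],"jaw": 30},{"slide": [0,0,59],"dr": [0,0,0],"jaw": 30},{"slide": [0,0,59],"dr": [0,0,0],"jaw": 30}])

```text
clock: 32.75
position: [705.7, -130.6, 141.3]
ee_rot: [0.999, 0.051, 0.0, -0.0]
contact_force: [0.3, 0.4, -0.4]
gripper_width: 34.5
grasp_force: 60.2
```

Call:
step_arm(motion=[{"slide": [0,0,2],"dr": [0,0,0],"jaw": 40},{"slide": [0,0,2],"dr": [0,0,0],"jaw": 60},{"slide": [0,0,2],"dr": [0,0,0],"jaw": 60},{"slide": [0,0,0],"dr": [0,0,0],"jaw": 60},{"slide": [0,0,-20],"dr": [0,0,0],"jaw": 60},{"slide": [0,0,-50],"dr": [0,0,0],"jaw": 60},{"slide": [0,0,-80],"dr": [0,0,0],"jaw": 60},{"slide": [0,0,-110],"dr": [0,0,0],"jaw": 60}])

```text
clock: 33.75
position: [705.4, -130.6, 252.0]
ee_rot: [0.999, 0.051, -0.0, -0.0]
contact_force: [0.8, 0.7, -0.8]
gripper_width: 60.0
grasp_force: 0.0
```

Run:
```python
from h import *
plan([([430,60,270],down(np.radians(257)))])
```

```text
slide [-254.5 -217.7  -17.9] dr [-1.000e-03  1.000e-03  2.356e+00] -> [430.  60. 270.]
```

Call:
step_arm(motion=[{"slide": [-32,-27,-3],"dr": [0,0,0.3],"jaw": 60},{"slide": [-64,-54,-5],"dr": [0,0,0.6],"jaw": 60},{"slide": [-95,-82,-8],"dr": [0,0,0.9],"jaw": 60},{"slide": [-127,-109,-10],"dr": [0,0,1.2],"jaw": 60},{"slide": [-160,-136,-12],"dr": [0,0,1.5],"jaw": 60},{"slide": [-191,-163,-15],"dr": [0,0,1.8],"jaw": 60},{"slide": [-223,-190,-17],"dr": [0,0,2.1],"jaw": 60},{"slide": [-254,-218,-18],"dr": [0,0,2.36],"jaw": 60}])

```text
clock: 34.75
position: [429.5, 60.9, 269.5]
ee_rot: [0.993, -0.114, 0.0, -0.0]
contact_force: [0.7, 0.8, -0.8]
gripper_width: 60.3
grasp_force: 0.0
```

Call:
step_arm(motion=[{"slide": [0,0,0],"dr": [0,0,0],"jaw": 56},{"slide": [0,0,0],"dr": [0,0,0],"jaw": 56},{"slide": [0,0,0],"dr": [0,0,0],"jaw": 56},{"slide": [0,0,0],"dr": [0,0,0],"jaw": 56},{"slide": [0,0,0],"dr": [0,0,0],"jaw": 56},{"slide": [0,0,0],"dr": [0,0,0],"jaw": 56},{"slide": [0,0,0],"dr": [0,0,0],"jaw": 56},{"slide": [0,0,0],"dr": [0,0,0],"jaw": 56}])

```text
clock: 35.75
position: [430.5, 60.4, 268.9]
ee_rot: [0.994, -0.113, -0.0, -0.0]
contact_force: [-0.5, 0.3, 0.1]
gripper_width: 56.0
grasp_force: 0.0
```

Run:
```python
from h import *
st=snap("wrist","pics/w8.png"); S=cam("wrist",st); print(st["position"],st["joints"])
for p in [(458.2,-68.5,76),(445,4.5,76),(452.5,113.6,76),(539.5,-75.2,49),(535.5,23.7,49),(527.9,106.1,49)]: print(p,(proj(S,p)*1.5625).round(1))
```

```text
[430.53732065  60.40477613 268.91084617] [ 5.15465204e-01  2.41941018e-02 -3.61432275e-01 -4.60553047e-04
 -1.18547833e+00  8.28088803e-01]
(458.2, -68.5, 76) [554.7 192.2]
(445, 4.5, 76) [463.4 230.2]
(452.5, 113.6, 76) [324.  252.2]
(539.5, -75.2, 49) [537.2  82.6]
(535.5, 23.7, 49) [412.5 117.1]
(527.9, 106.1, 49) [312.9 152.1]
```

View pics/w8.png

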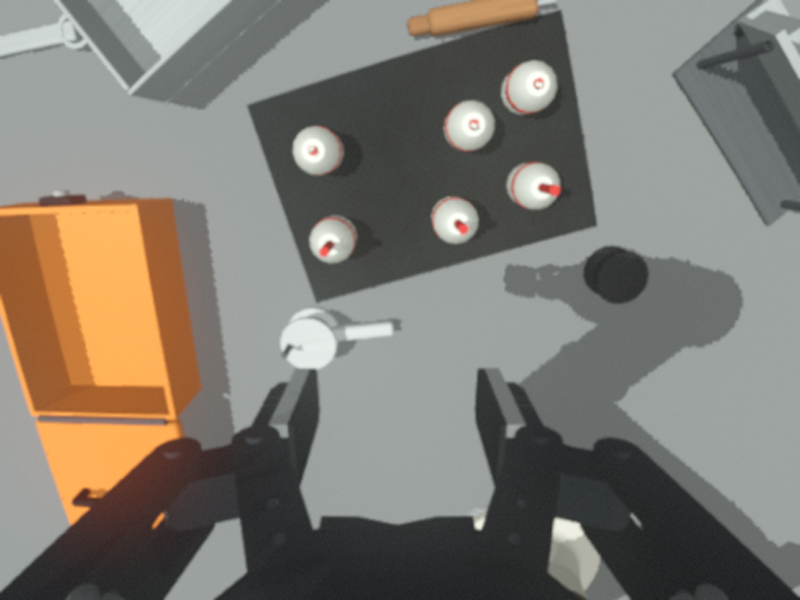

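Snapped 2 has been knocked aside and its stub is now at (474,125). The sound tips are at (557,190), (462,230) and (325,251), and the other stubs are at (538,84) and (313,150). The box rim corners look to be about (137,204), (175,417) and (35,415).

Run:
```python
from h import *
np.set_printoptions(precision=1,suppress=True)
s=arm.read_state(); W=cam("wrist",s)
f=lambda x,y:(x/1.5625,y/1.5625)
for n,a,z in [("S1",(557,190),76),("S2",(461.5,230),76),("S3",(325,251),76),("B1",(538,84),49),("B2",(474,125),49),("B3",(313,150),49)]: print(n,onz(W,f(*a),z))
for a in [(137,204),(175,417),(35,415)]: print(onz(W,f(*a),60))
for a in [(172,199),(200,390)]: print("ground",onz(W,f(*a),0))
print("bin",[onz(W,f(*a),60)for a in [(133,92)]])
for c in [(336,306),(363,438),(548,399),(521,259)]: print(proj(W,[c[0]-3,c[1],60])*1.5625)
im=cv2.imread("pics/w8.png"); sc=cv2.imread("pics/scene0.png")
a=cv2.resize(im[180:450,0:240],None,fx=1.6,fy=1.6); b=cv2.resize(sc[180:410,540:730],None,fx=2.1,fy=2.1)
H=max(a.shape[0],b.shape[0]); o=np.zeros((H,a.shape[1]+b.shape[1],3),np.uint8); o[:a.shape[0],:a.shape[1]]=a; o[:b.shape[0],a.shape[1]:]=b
cv2.imwrite("pics/box.png",o); print(o.shape)
```

```text
S1 [459.4 -70.4  76. ]
S2 [445.5   5.9  76. ]
S3 [453.2 112.6  76. ]
B1 [538.3 -75.6  49. ]
B2 [519.2 -21.9  49. ]
B3 [529.4 105.6  49. ]
[523.3 254.8  60. ]
[329.9 299.3  60. ]
[360.4 441.6  60. ]
ground [521.7 255.7   0. ]
ground [325.4 302.1   0. ]
bin [array([603.5, 226.2,  60. ])]
[167.4 415.5]
[ 38.1 414.7]
[-18.5 221.8]
[134.8 211.7]
(483, 783, 3)
```

View pics/box.png

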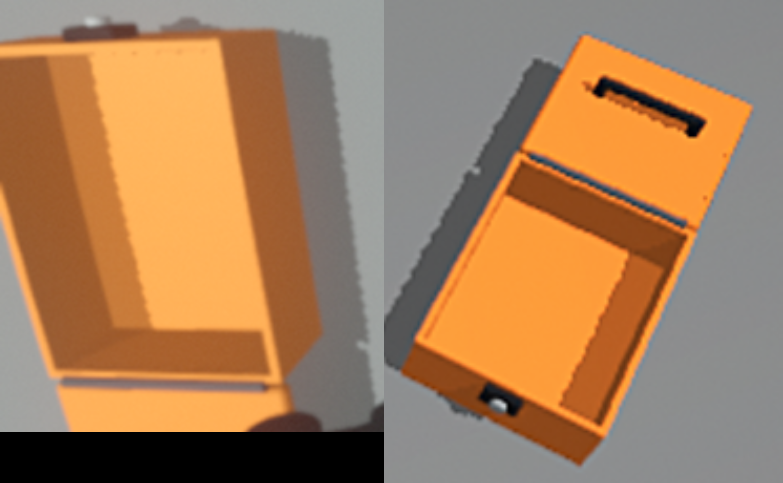

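The box centre is about (442,350), with its long axis at a heading of -13° and the lid on the near side. I'll plan the three sound floats.

```bash
cat >> h.py <<'E'
RY=down(np.radians(257))
SND=[(453.2,112.8),(445.2,5.4),(458.9,-69.6)]
SLOT=[(388.5,363),(442,350.5),(495.5,338)]
E
python3 - <<'E'
from h import *
P=[]
for a,b in zip(SND,SLOT): P+=[((*a,115),RY),((*a,7),RY),((*a,125),RY),((*b,125),RY),((*b,13),RY),((*b,125),RY)]
plan(P)
E
```

```text
slide [ 10.4 -56.1 153.9] dr [-0.001  0.004 -0.003] -> [453.2 112.8 115. ]
slide [  0.   0. 108.] dr [0. 0. 0.] -> [453.2 112.8   7. ]
slide [   0.    0. -118.] dr [0. 0. 0.] -> [453.2 112.8 125. ]
slide [-119.3 -229.2    0. ] dr [0. 0. 0.] -> [388.5 363.  125. ]
slide [  0.   0. 112.] dr [0. 0. 0.] -> [388.5 363.   13. ]
slide [   0.    0. -112.] dr [0. 0. 0.] -> [388.5 363.  125. ]
slide [135.7 335.7  10. ] dr [0. 0. 0.] -> [445.2   5.4 115. ]
slide [  0.   0. 108.] dr [0. 0. 0.] -> [445.2   5.4   7. ]
slide [   0.    0. -118.] dr [0. 0. 0.] -> [445.2   5.4 125. ]
slide [ -80.7 -335.5    0. ] dr [0. 0. 0.] -> [442.  350.5 125. ]
slide [  0.   0. 112.] dr [0. 0. 0.] -> [442.  350.5  13. ]
slide [   0.    0. -112.] dr [0. 0. 0.] -> [442.  350.5 125. ]
slide [111.  405.5  10. ] dr [0. 0. 0.] -> [458.9 -69.6 115. ]
slide [  0.   0. 108.] dr [0. 0. 0.] -> [458.9 -69.6   7. ]
slide [   0.    0. -118.] dr [0. 0. 0.] -> [458.9 -69.6 125. ]
slide [ -56.  -405.4    0. ] dr [0. 0. 0.] -> [495.5 338.  125. ]
slide [  0.   0. 112.] dr [0. 0. 0.] -> [495.5 338.   13. ]
slide [   0.    0. -112.] dr [0. 0. 0.] -> [495.5 338.  125. ]
```

Call:
step_arm(motion=[{"slide": [2,-12,25],"dr": [0,0,0],"jaw": 56},{"slide": [4,-24,50],"dr": [0,0,0],"jaw": 56},{"slide": [6,-36,80],"dr": [0,0,0],"jaw": 56},{"slide": [8,-46,110],"dr": [0,0,0],"jaw": 56},{"slide": [10,-56,135],"dr": [0,0,0],"jaw": 56},{"slide": [10,-56,154],"dr": [0,0,0],"jaw": 56},{"slide": [10,-56,154],"dr": [0,0,0],"jaw": 56},{"slide": [10,-56,154],"dr": [0,0,0],"jaw": 56}])

```text
clock: 36.8
position: [453.4, 113.0, 115.7]
ee_rot: [0.994, -0.113, 0.0, -0.0]
contact_force: [0.4, 0.2, 0.1]
gripper_width: 56.1
grasp_force: 0.0
```

Call:
step_arm(motion=[{"slide": [0,0,14],"dr": [0,0,0],"jaw": 56},{"slide": [0,0,30],"dr": [0,0,0],"jaw": 56},{"slide": [0,0,46],"dr": [0,0,0],"jaw": 56},{"slide": [0,0,62],"dr": [0,0,0],"jaw": 56},{"slide": [0,0,78],"dr": [0,0,0],"jaw": 56},{"slide": [0,0,92],"dr": [0,0,0],"jaw": 56},{"slide": [0,0,102],"dr": [0,0,0],"jaw": 56},{"slide": [0,0,107],"dr": [0,0,0],"jaw": 56}])

```text
clock: 37.8
position: [452.7, 112.7, 7.4]
ee_rot: [0.994, -0.114, -0.0, 0.0]
contact_force: [-0.3, -0.1, 0.4]
gripper_width: 56.0
grasp_force: 0.0
```

Call:
step_arm(motion=[{"slide": [0,0,0],"dr": [0,0,0],"jaw": 56},{"slide": [0,0,0],"dr": [0,0,0],"jaw": 48},{"slide": [0,0,0],"dr": [0,0,0],"jaw": 42},{"slide": [0,0,0],"dr": [0,0,0],"jaw": 37},{"slide": [0,0,0],"dr": [0,0,0],"jaw": 32},{"slide": [0,0,0],"dr": [0,0,0],"jaw": 32},{"slide": [0,0,0],"dr": [0,0,0],"jaw": 32},{"slide": [0,0,0],"dr": [0,0,0],"jaw": 32}])

```text
clock: 38.8
position: [453.0, 112.9, 8.6]
ee_rot: [0.994, -0.113, 0.0, -0.0]
contact_force: [-1.1, -0.9, 5.4]
gripper_width: 36.2
grasp_force: 59.6
```

Call:
step_arm(motion=[{"slide": [0,0,-4],"dr": [0,0,0],"jaw": 32},{"slide": [0,0,-12],"dr": [0,0,0],"jaw": 32},{"slide": [0,0,-26],"dr": [0,0,0],"jaw": 32},{"slide": [0,0,-44],"dr": [0,0,0],"jaw": 32},{"slide": [0,0,-64],"dr": [0,0,0],"jaw": 32},{"slide": [0,0,-84],"dr": [0,0,0],"jaw": 32},{"slide": [0,0,-102],"dr": [0,0,0],"jaw": 32},{"slide": [0,0,-117],"dr": [0,0,0],"jaw": 32}])

```text
clock: 39.8
position: [452.8, 112.7, 126.0]
ee_rot: [0.994, -0.114, 0.0, -0.0]
contact_force: [-0.3, 0.0, -1.0]
gripper_width: 35.9
grasp_force: 59.9
```

Call:
step_arm(motion=[{"slide": [-12,-23,0],"dr": [0,0,0],"jaw": 32},{"slide": [-28,-55,0],"dr": [0,0,0],"jaw": 32},{"slide": [-48,-92,0],"dr": [0,0,0],"jaw": 32},{"slide": [-68,-130,0],"dr": [0,0,0],"jaw": 32},{"slide": [-88,-168,0],"dr": [0,0,0],"jaw": 32},{"slide": [-105,-202,0],"dr": [0,0,0],"jaw": 32},{"slide": [-115,-222,0],"dr": [0,0,0],"jaw": 32},{"slide": [-119,-229,0],"dr": [0,0,0],"jaw": 32}])

```text
clock: 40.8
position: [388.2, 363.3, 125.0]
ee_rot: [0.994, -0.113, -0.0, 0.0]
contact_force: [-0.7, 0.2, -0.1]
gripper_width: 36.1
grasp_force: 59.9
```

Call:
step_arm(motion=[{"slide": [0,0,10],"dr": [0,0,0],"jaw": 32},{"slide": [0,0,26],"dr": [0,0,0],"jaw": 32},{"slide": [0,0,44],"dr": [0,0,0],"jaw": 32},{"slide": [0,0,62],"dr": [0,0,0],"jaw": 32},{"slide": [0,0,80],"dr": [0,0,0],"jaw": 32},{"slide": [0,0,95],"dr": [0,0,0],"jaw": 32},{"slide": [0,0,106],"dr": [0,0,0],"jaw": 32},{"slide": [0,0,110],"dr": [0,0,0],"jaw": 32}])

```text
clock: 41.8
position: [388.4, 362.2, 14.2]
ee_rot: [0.994, -0.114, -0.001, 0.0]
contact_force: [0.2, -0.2, -0.4]
gripper_width: 36.2
grasp_force: 59.9
```

Call:
step_arm(motion=[{"slide": [0,0,1],"dr": [0,0,0],"jaw": 32},{"slide": [0,0,2],"dr": [0,0,0],"jaw": 32},{"slide": [0,0,2],"dr": [0,0,0],"jaw": 32},{"slide": [0,0,2],"dr": [0,0,0],"jaw": 32},{"slide": [0,0,2],"dr": [0,0,0],"jaw": 32},{"slide": [0,0,2],"dr": [0,0,0],"jaw": 32},{"slide": [0,0,2],"dr": [0,0,0],"jaw": 32},{"slide": [0,0,2],"dr": [0,0,0],"jaw": 32}])

```text
clock: 42.8
position: [388.7, 363.1, 13.6]
ee_rot: [0.994, -0.113, -0.0, -0.0]
contact_force: [-1.3, -1.4, 5.3]
gripper_width: 36.1
grasp_force: 60.5
```

The float is standing on the floor. Release it and go to the next one.

Call:
step_arm(motion=[{"slide": [0,0,0],"dr": [0,0,0],"jaw": 42},{"slide": [0,0,0],"dr": [0,0,0],"jaw": 56},{"slide": [0,0,0],"dr": [0,0,0],"jaw": 56},{"slide": [0,0,-4],"dr": [0,0,0],"jaw": 56},{"slide": [0,0,-20],"dr": [0,0,0],"jaw": 56},{"slide": [0,0,-50],"dr": [0,0,0],"jaw": 56},{"slide": [0,0,-82],"dr": [0,0,0],"jaw": 56},{"slide": [0,0,-113],"dr": [0,0,0],"jaw": 56}])

```text
clock: 43.8
position: [388.4, 362.6, 127.3]
ee_rot: [0.994, -0.113, -0.0, -0.0]
contact_force: [-0.4, 0.9, -0.3]
gripper_width: 56.0
grasp_force: 0.0
```

Call:
step_arm(motion=[{"slide": [10,24,0],"dr": [0,0,0],"jaw": 56},{"slide": [32,80,0],"dr": [0,0,0],"jaw": 56},{"slide": [56,140,0],"dr": [0,0,0],"jaw": 56},{"slide": [80,200,0],"dr": [0,0,0],"jaw": 56},{"slide": [104,258,2],"dr": [0,0,0],"jaw": 56},{"slide": [124,306,6],"dr": [0,0,0],"jaw": 56},{"slide": [134,332,8],"dr": [0,0,0],"jaw": 56},{"slide": [136,336,10],"dr": [0,0,0],"jaw": 56}])

```text
clock: 44.8
position: [444.1, 2.4, 115.1]
ee_rot: [0.993, -0.115, -0.001, 0.0]
contact_force: [0.6, -0.3, 0.1]
gripper_width: 56.4
grasp_force: 0.0
```

Run:
```python
from h import *
P=[]
for a,b in list(zip(SND,SLOT))[1:2]: P+=[((*a,115),RY),((*a,7),RY),((*a,125),RY),((*b,125),RY),((*b,13),RY),((*b,125),RY)]
plan(P)
s=arm.read_state(); S=cam("wrist",s); im=optics.get_image("wrist"); print(proj(S,(*SND[1],76)))
h=cv2.cvtColor(im,cv2.COLOR_BGR2HSV); m=(((h[...,0]<8)|(h[...,0]>172))&(h[...,1]>150)&(h[...,2]>90)).astype(np.uint8)
n,l,t,c=cv2.connectedComponentsWithStats(m)
for i in range(1,n):
    if t[i,4]>15: print(t[i],c[i])
cv2.imwrite("pics/w9.png",cv2.resize(im,(800,600)))
```

```text
slide [ 0.4 -3.2  0.1] dr [ 0.006  0.017 -0.032] -> [445.2   5.4 115. ]
slide [  0.   0. 108.] dr [0. 0. 0.] -> [445.2   5.4   7. ]
slide [   0.    0. -118.] dr [0. 0. 0.] -> [445.2   5.4 125. ]
slide [ -80.7 -335.5    0. ] dr [0. 0. 0.] -> [442.  350.5 125. ]
slide [  0.   0. 112.] dr [0. 0. 0.] -> [442.  350.5  13. ]
slide [   0.    0. -112.] dr [0. 0. 0.] -> [442.  350.5 125. ]
[249.77671948 219.13179526]
```

Call:
step_arm(motion=[{"slide": [0,0,0],"dr": [0,0,0],"jaw": 56},{"slide": [0,0,12],"dr": [0,0,0],"jaw": 56},{"slide": [0,0,28],"dr": [0,0,0],"jaw": 56},{"slide": [0,0,48],"dr": [0,0,0],"jaw": 56},{"slide": [0,0,70],"dr": [0,0,0],"jaw": 56},{"slide": [0,0,90],"dr": [0,0,0],"jaw": 56},{"slide": [0,0,103],"dr": [0,0,0],"jaw": 56},{"slide": [0,0,108],"dr": [0,0,0],"jaw": 56}])

```text
clock: 45.85
position: [444.8, 5.0, 7.0]
ee_rot: [0.994, -0.113, -0.001, 0.0]
contact_force: [0.2, -0.5, 0.7]
gripper_width: 55.9
grasp_force: 0.0
```

Call:
step_arm(motion=[{"slide": [0,0,0],"dr": [0,0,0],"jaw": 56},{"slide": [0,0,0],"dr": [0,0,0],"jaw": 48},{"slide": [0,0,0],"dr": [0,0,0],"jaw": 42},{"slide": [0,0,0],"dr": [0,0,0],"jaw": 37},{"slide": [0,0,0],"dr": [0,0,0],"jaw": 32},{"slide": [0,0,0],"dr": [0,0,0],"jaw": 32},{"slide": [0,0,0],"dr": [0,0,0],"jaw": 32},{"slide": [0,0,0],"dr": [0,0,0],"jaw": 32}])

```text
clock: 46.85
position: [445.5, 4.8, 8.7]
ee_rot: [0.994, -0.113, 0.0, -0.0]
contact_force: [-0.9, 0.2, 6.3]
gripper_width: 36.1
grasp_force: 59.4
```

Call:
step_arm(motion=[{"slide": [0,0,-4],"dr": [0,0,0],"jaw": 32},{"slide": [0,0,-12],"dr": [0,0,0],"jaw": 32},{"slide": [0,0,-26],"dr": [0,0,0],"jaw": 32},{"slide": [0,0,-44],"dr": [0,0,0],"jaw": 32},{"slide": [0,0,-64],"dr": [0,0,0],"jaw": 32},{"slide": [0,0,-84],"dr": [0,0,0],"jaw": 32},{"slide": [0,0,-102],"dr": [0,0,0],"jaw": 32},{"slide": [0,0,-117],"dr": [0,0,0],"jaw": 32}])

```text
clock: 47.85
position: [445.2, 4.6, 126.0]
ee_rot: [0.994, -0.114, 0.0, -0.0]
contact_force: [0.1, -0.3, -0.2]
gripper_width: 36.0
grasp_force: 59.9
```

Call:
step_arm(motion=[{"slide": [-6,-24,0],"dr": [0,0,0],"jaw": 32},{"slide": [-18,-76,0],"dr": [0,0,0],"jaw": 32},{"slide": [-32,-132,0],"dr": [0,0,0],"jaw": 32},{"slide": [-46,-190,0],"dr": [0,0,0],"jaw": 32},{"slide": [-60,-246,0],"dr": [0,0,0],"jaw": 32},{"slide": [-72,-296,0],"dr": [0,0,0],"jaw": 32},{"slide": [-79,-328,0],"dr": [0,0,0],"jaw": 32},{"slide": [-81,-336,0],"dr": [0,0,0],"jaw": 32}])

```text
clock: 48.85
position: [441.8, 352.0, 124.9]
ee_rot: [0.994, -0.112, -0.0, -0.0]
contact_force: [-0.6, -0.2, -0.6]
gripper_width: 36.0
grasp_force: 60.0
```

Call:
step_arm(motion=[{"slide": [0,0,0],"dr": [0,0,0],"jaw": 32},{"slide": [0,0,12],"dr": [0,0,0],"jaw": 32},{"slide": [0,0,28],"dr": [0,0,0],"jaw": 32},{"slide": [0,0,48],"dr": [0,0,0],"jaw": 32},{"slide": [0,0,70],"dr": [0,0,0],"jaw": 32},{"slide": [0,0,90],"dr": [0,0,0],"jaw": 32},{"slide": [0,0,104],"dr": [0,0,0],"jaw": 32},{"slide": [0,0,110],"dr": [0,0,0],"jaw": 32}])

```text
clock: 49.85
position: [441.7, 349.3, 13.7]
ee_rot: [0.994, -0.114, -0.001, 0.001]
contact_force: [-6.0, -1.7, 24.1]
gripper_width: 36.1
grasp_force: 63.8
```

Call:
step_arm(motion=[{"slide": [0,0,1],"dr": [0,0,0],"jaw": 32},{"slide": [0,0,2],"dr": [0,0,0],"jaw": 32},{"slide": [0,0,3],"dr": [0,0,0],"jaw": 32},{"slide": [0,0,3],"dr": [0,0,0],"jaw": 32},{"slide": [0,0,3],"dr": [0,0,0],"jaw": 32},{"slide": [0,0,3],"dr": [0,0,0],"jaw": 32},{"slide": [0,0,3],"dr": [0,0,0],"jaw": 32},{"slide": [0,0,3],"dr": [0,0,0],"jaw": 32}])

```text
clock: 50.85
position: [442.3, 350.5, 13.7]
ee_rot: [0.994, -0.113, 0.0, -0.001]
contact_force: [-3.2, -2.1, 8.8]
gripper_width: 36.0
grasp_force: 60.9
```

Call:
step_arm(motion=[{"slide": [0,0,-1],"dr": [0,0,0],"jaw": 42},{"slide": [0,0,-1],"dr": [0,0,0],"jaw": 56},{"slide": [0,0,-1],"dr": [0,0,0],"jaw": 56},{"slide": [0,0,-4],"dr": [0,0,0],"jaw": 56},{"slide": [0,0,-20],"dr": [0,0,0],"jaw": 56},{"slide": [0,0,-50],"dr": [0,0,0],"jaw": 56},{"slide": [0,0,-82],"dr": [0,0,0],"jaw": 56},{"slide": [0,0,-113],"dr": [0,0,0],"jaw": 56}])

```text
clock: 51.85
position: [442.3, 350.4, 127.3]
ee_rot: [0.994, -0.113, 0.0, -0.001]
contact_force: [0.3, 0.6, -0.7]
gripper_width: 55.7
grasp_force: 0.0
```

Call:
step_arm(motion=[{"slide": [8,28,0],"dr": [0,0,0],"jaw": 56},{"slide": [23,84,0],"dr": [0,0,0],"jaw": 56},{"slide": [39,142,0],"dr": [0,0,0],"jaw": 56},{"slide": [55,200,0],"dr": [0,0,0],"jaw": 56},{"slide": [71,258,2],"dr": [0,0,0],"jaw": 56},{"slide": [87,316,4],"dr": [0,0,0],"jaw": 56},{"slide": [102,372,6],"dr": [0,0,0],"jaw": 56},{"slide": [111,405,8],"dr": [0,0,0],"jaw": 56}])

```text
clock: 52.85
position: [458.9, -71.6, 118.0]
ee_rot: [0.993, -0.114, 0.001, -0.0]
contact_force: [0.0, 0.5, 0.4]
gripper_width: 55.9
grasp_force: 0.0
```

Call:
step_arm(motion=[{"slide": [0,0,0],"dr": [0,0,0],"jaw": 56},{"slide": [0,0,0],"dr": [0,0,0],"jaw": 56},{"slide": [0,0,0],"dr": [0,0,0],"jaw": 56},{"slide": [0,0,0],"dr": [0,0,0],"jaw": 56},{"slide": [0,0,0],"dr": [0,0,0],"jaw": 56},{"slide": [0,0,0],"dr": [0,0,0],"jaw": 56},{"slide": [0,0,0],"dr": [0,0,0],"jaw": 56},{"slide": [0,0,0],"dr": [0,0,0],"jaw": 56}])

```text
clock: 53.85
position: [458.9, -69.3, 116.8]
ee_rot: [0.994, -0.113, -0.0, -0.0]
contact_force: [-0.1, 1.0, -0.6]
gripper_width: 56.1
grasp_force: 0.0
```

Run:
```python
from h import *
P=[]
for a,b in list(zip(SND,SLOT))[2:]: P+=[((*a,115),RY),((*a,7),RY),((*a,125),RY),((*b,125),RY),((*b,13),RY),((*b,125),RY)]
plan(P)
```

```text
slide [0.  0.3 1.8] dr [-0.     0.004 -0.004] -> [458.9 -69.6 115. ]
slide [  0.   0. 108.] dr [0. 0. 0.] -> [458.9 -69.6   7. ]
slide [   0.    0. -118.] dr [0. 0. 0.] -> [458.9 -69.6 125. ]
slide [ -56.  -405.4    0. ] dr [0. 0. 0.] -> [495.5 338.  125. ]
slide [  0.   0. 112.] dr [0. 0. 0.] -> [495.5 338.   13. ]
slide [   0.    0. -112.] dr [0. 0. 0.] -> [495.5 338.  125. ]
```

Call:
step_arm(motion=[{"slide": [0,0,10],"dr": [0,0,0],"jaw": 56},{"slide": [0,0,24],"dr": [0,0,0],"jaw": 56},{"slide": [0,0,40],"dr": [0,0,0],"jaw": 56},{"slide": [0,0,58],"dr": [0,0,0],"jaw": 56},{"slide": [0,0,76],"dr": [0,0,0],"jaw": 56},{"slide": [0,0,92],"dr": [0,0,0],"jaw": 56},{"slide": [0,0,104],"dr": [0,0,0],"jaw": 56},{"slide": [0,0,110],"dr": [0,0,0],"jaw": 56}])

```text
clock: 54.85
position: [458.5, -69.4, 6.0]
ee_rot: [0.994, -0.113, -0.001, 0.0]
contact_force: [0.6, 0.3, -0.5]
gripper_width: 56.0
grasp_force: 0.0
```

Call:
step_arm(motion=[{"slide": [0,0,0],"dr": [0,0,0],"jaw": 56},{"slide": [0,0,0],"dr": [0,0,0],"jaw": 48},{"slide": [0,0,0],"dr": [0,0,0],"jaw": 42},{"slide": [0,0,0],"dr": [0,0,0],"jaw": 37},{"slide": [0,0,0],"dr": [0,0,0],"jaw": 32},{"slide": [0,0,0],"dr": [0,0,0],"jaw": 32},{"slide": [0,0,0],"dr": [0,0,0],"jaw": 32},{"slide": [0,0,0],"dr": [0,0,0],"jaw": 32}])

```text
clock: 55.85
position: [459.3, -69.2, 7.7]
ee_rot: [0.994, -0.113, 0.0, -0.0]
contact_force: [-1.5, 0.3, 7.2]
gripper_width: 36.2
grasp_force: 59.3
```

Call:
step_arm(motion=[{"slide": [0,0,-4],"dr": [0,0,0],"jaw": 32},{"slide": [0,0,-12],"dr": [0,0,0],"jaw": 32},{"slide": [0,0,-26],"dr": [0,0,0],"jaw": 32},{"slide": [0,0,-44],"dr": [0,0,0],"jaw": 32},{"slide": [0,0,-64],"dr": [0,0,0],"jaw": 32},{"slide": [0,0,-84],"dr": [0,0,0],"jaw": 32},{"slide": [0,0,-102],"dr": [0,0,0],"jaw": 32},{"slide": [0,0,-117],"dr": [0,0,0],"jaw": 32}])

```text
clock: 56.85
position: [458.9, -69.3, 125.0]
ee_rot: [0.994, -0.114, 0.0, -0.0]
contact_force: [-0.1, -0.1, -0.2]
gripper_width: 36.2
grasp_force: 59.9
```

Call:
step_arm(motion=[{"slide": [-4,-28,0],"dr": [0,0,0],"jaw": 32},{"slide": [-12,-84,0],"dr": [0,0,0],"jaw": 32},{"slide": [-20,-142,0],"dr": [0,0,0],"jaw": 32},{"slide": [-28,-200,0],"dr": [0,0,0],"jaw": 32},{"slide": [-36,-258,0],"dr": [0,0,0],"jaw": 32},{"slide": [-44,-316,0],"dr": [0,0,0],"jaw": 32},{"slide": [-52,-372,0],"dr": [0,0,0],"jaw": 32},{"slide": [-56,-405,0],"dr": [0,0,0],"jaw": 32}])

```text
clock: 57.85
position: [495.4, 340.5, 124.1]
ee_rot: [0.994, -0.113, -0.0, -0.0]
contact_force: [0.3, 0.5, -0.3]
gripper_width: 36.2
grasp_force: 60.0
```

Call:
step_arm(motion=[{"slide": [0,0,0],"dr": [0,0,0],"jaw": 32},{"slide": [0,0,0],"dr": [0,0,0],"jaw": 32},{"slide": [0,0,16],"dr": [0,0,0],"jaw": 32},{"slide": [0,0,36],"dr": [0,0,0],"jaw": 32},{"slide": [0,0,60],"dr": [0,0,0],"jaw": 32},{"slide": [0,0,84],"dr": [0,0,0],"jaw": 32},{"slide": [0,0,100],"dr": [0,0,0],"jaw": 32},{"slide": [0,0,107],"dr": [0,0,0],"jaw": 32}])

```text
clock: 58.85
position: [495.3, 336.9, 15.6]
ee_rot: [0.993, -0.114, -0.001, 0.001]
contact_force: [-0.4, 0.2, -0.8]
gripper_width: 36.7
grasp_force: 60.0
```

Call:
step_arm(motion=[{"slide": [0,0,1],"dr": [0,0,0],"jaw": 32},{"slide": [0,0,2],"dr": [0,0,0],"jaw": 32},{"slide": [0,0,3],"dr": [0,0,0],"jaw": 32},{"slide": [0,0,4],"dr": [0,0,0],"jaw": 32},{"slide": [0,0,4],"dr": [0,0,0],"jaw": 32},{"slide": [0,0,4],"dr": [0,0,0],"jaw": 32},{"slide": [0,0,4],"dr": [0,0,0],"jaw": 32},{"slide": [0,0,4],"dr": [0,0,0],"jaw": 32}])

```text
clock: 59.85
position: [495.6, 337.9, 12.9]
ee_rot: [0.994, -0.113, -0.0, -0.0]
contact_force: [0.2, -0.1, -0.5]
gripper_width: 36.3
grasp_force: 60.0
```

Call:
step_arm(motion=[{"slide": [0,0,-1],"dr": [0,0,0],"jaw": 42},{"slide": [0,0,-1],"dr": [0,0,0],"jaw": 56},{"slide": [0,0,-1],"dr": [0,0,0],"jaw": 56},{"slide": [0,0,-4],"dr": [0,0,0],"jaw": 56},{"slide": [0,0,-20],"dr": [0,0,0],"jaw": 56},{"slide": [0,0,-50],"dr": [0,0,0],"jaw": 56},{"slide": [0,0,-82],"dr": [0,0,0],"jaw": 56},{"slide": [0,0,-113],"dr": [0,0,0],"jaw": 56}])

```text
clock: 60.85
position: [495.9, 338.0, 128.4]
ee_rot: [0.994, -0.113, 0.0, -0.001]
contact_force: [-0.1, -0.4, -0.9]
gripper_width: 55.8
grasp_force: 0.0
```

Run:
```python
from h import *
plan([((440,60,240),RY),((440,60,240),down(np.radians(202)))])
```

```text
slide [   8.2  283.3 -112.1] dr [-0.011 -0.003 -0.003] -> [440.  60. 240.]
slide [0. 0. 0.] dr [0.    0.    6.875] -> [440.  60. 240.]
```

```bash
cat >> h.py <<'E'
RB=down(np.radians(203))
SNP=[(529,105.7),(519.2,-21.9),(538.5,-75.6)]
BIN=[(667.4,224.5),(684.5,185),(701.5,145.5)]
E
python3 - <<'E'
from h import *
np.set_printoptions(precision=1,suppress=True)
c=optics.camera_info("wrist")
st={"position":np.array([430.54,60.4,268.9]),"ee_rot":np.array([0.9936,-0.113,0,0])/np.linalg.norm([0.9936,-0.113])}
W=cam("wrist",st)
for a in [(411,35),(480,33),(545,22),(556,2)]: print("pirk",onz(W,(a[0]/1.5625,a[1]/1.5625),9))
P=[]
for i,(a,b) in enumerate(zip(SNP,BIN)):
    r=RB if i<2 else RY
    P+=[((*a,110),r),((*a,7),r),((*a,125),r),((*b,125),RB),((*b,13),RB),((*b,125),RB)]
plan(P)
E
```

```text
pirk [602.    8.9   9. ]
pirk [591.3 -47.3   9. ]
pirk [ 588.6 -101.9    9. ]
pirk [ 601.9 -113.3    9. ]
slide [ 84.6 218.9  18.1] dr [-0.   0.   6.7] -> [529.  105.7 110. ]
slide [  0.   0. 103.] dr [0. 0. 0.] -> [529.  105.7   7. ]
slide [   0.    0. -118.] dr [0. 0. 0.] -> [529.  105.7 125. ]
slide [ -55.3 -173.8    0. ] dr [0. 0. 0.] -> [667.4 224.5 125. ]
slide [  0.   0. 112.] dr [0. 0. 0.] -> [667.4 224.5  13. ]
slide [   0.    0. -112.] dr [0. 0. 0.] -> [667.4 224.5 125. ]
slide [168.9 232.7  15. ] dr [0. 0. 0.] -> [519.2 -21.9 110. ]
slide [  0.   0. 103.] dr [0. 0. 0.] -> [519.2 -21.9   7. ]
slide [   0.    0. -118.] dr [0. 0. 0.] -> [519.2 -21.9 125. ]
slide [-125.9 -233.     0. ] dr [0. 0. 0.] -> [684.5 185.  125. ]
slide [  0.   0. 112.] dr [0. 0. 0.] -> [684.5 185.   13. ]
slide [   0.    0. -112.] dr [0. 0. 0.] -> [684.5 185.  125. ]
slide [182.8 236.2  15. ] dr [ 0.   0.  -6.8] -> [538.5 -75.6 110. ]
slide [  0.   0. 103.] dr [0. 0. 0.] -> [538.5 -75.6   7. ]
slide [   0.    0. -118.] dr [0. 0. 0.] -> [538.5 -75.6 125. ]
slide [ 109.1 -252.1    0. ] dr [0.  0.  6.8] -> [701.5 145.5 125. ]
slide [  0.   0. 112.] dr [0. 0. 0.] -> [701.5 145.5  13. ]
slide [   0.    0. -112.] dr [0. 0. 0.] -> [701.5 145.5 125. ]
```

Call:
step_arm(motion=[{"slide": [5,15,0],"dr": [0,0,0.8],"jaw": 56},{"slide": [17,45,0],"dr": [0,0,1.7],"jaw": 56},{"slide": [31,82,0],"dr": [0,0,2.6],"jaw": 56},{"slide": [46,120,0],"dr": [0,0,3.5],"jaw": 56},{"slide": [60,156,4],"dr": [0,0,4.4],"jaw": 56},{"slide": [74,190,8],"dr": [0,0,5.3],"jaw": 56},{"slide": [82,212,14],"dr": [0,0,6.1],"jaw": 56},{"slide": [85,219,18],"dr": [0,0,6.7],"jaw": 56}])

```text
clock: 61.85
position: [529.3, 103.9, 108.9]
ee_rot: [0.834, -0.551, 0.0, -0.0]
contact_force: [-0.6, -0.0, 0.2]
gripper_width: 55.8
grasp_force: 0.0
```

Call:
step_arm(motion=[{"slide": [0,0,0],"dr": [0,0,0],"jaw": 56},{"slide": [0,0,0],"dr": [0,0,0],"jaw": 56},{"slide": [0,0,12],"dr": [0,0,0],"jaw": 56},{"slide": [0,0,30],"dr": [0,0,0],"jaw": 56},{"slide": [0,0,54],"dr": [0,0,0],"jaw": 56},{"slide": [0,0,78],"dr": [0,0,0],"jaw": 56},{"slide": [0,0,96],"dr": [0,0,0],"jaw": 56},{"slide": [0,0,103],"dr": [0,0,0],"jaw": 56}])

```text
clock: 62.85
position: [528.1, 105.3, 3.2]
ee_rot: [0.836, -0.549, -0.001, 0.001]
contact_force: [-0.1, -0.0, 0.2]
gripper_width: 55.7
grasp_force: 0.0
```

Call:
step_arm(motion=[{"slide": [0,0,0],"dr": [0,0,0],"jaw": 56},{"slide": [0,0,0],"dr": [0,0,0],"jaw": 48},{"slide": [0,0,0],"dr": [0,0,0],"jaw": 42},{"slide": [0,0,0],"dr": [0,0,0],"jaw": 37},{"slide": [0,0,0],"dr": [0,0,0],"jaw": 32},{"slide": [0,0,0],"dr": [0,0,0],"jaw": 32},{"slide": [0,0,0],"dr": [0,0,0],"jaw": 32},{"slide": [0,0,0],"dr": [0,0,0],"jaw": 32}])

```text
clock: 63.85
position: [529.5, 105.6, 5.8]
ee_rot: [0.836, -0.549, 0.0, -0.0]
contact_force: [-0.7, -0.0, 6.5]
gripper_width: 36.4
grasp_force: 59.9
```

Call:
step_arm(motion=[{"slide": [0,0,-4],"dr": [0,0,0],"jaw": 32},{"slide": [0,0,-12],"dr": [0,0,0],"jaw": 32},{"slide": [0,0,-26],"dr": [0,0,0],"jaw": 32},{"slide": [0,0,-44],"dr": [0,0,0],"jaw": 32},{"slide": [0,0,-64],"dr": [0,0,0],"jaw": 32},{"slide": [0,0,-84],"dr": [0,0,0],"jaw": 32},{"slide": [0,0,-102],"dr": [0,0,0],"jaw": 32},{"slide": [0,0,-118],"dr": [0,0,0],"jaw": 32}])

```text
clock: 64.85
position: [529.2, 105.4, 124.6]
ee_rot: [0.836, -0.549, 0.0, -0.001]
contact_force: [-0.4, -0.4, 0.7]
gripper_width: 36.3
grasp_force: 59.9
```

Call:
step_arm(motion=[{"slide": [-4,-12,0],"dr": [0,0,0],"jaw": 32},{"slide": [-12,-38,0],"dr": [0,0,0],"jaw": 32},{"slide": [-22,-68,0],"dr": [0,0,0],"jaw": 32},{"slide": [-32,-100,0],"dr": [0,0,0],"jaw": 32},{"slide": [-42,-130,0],"dr": [0,0,0],"jaw": 32},{"slide": [-50,-156,0],"dr": [0,0,0],"jaw": 32},{"slide": [-54,-170,0],"dr": [0,0,0],"jaw": 32},{"slide": [-55,-174,0],"dr": [0,0,0],"jaw": 32}])

```text
clock: 65.85
position: [667.4, 225.6, 121.3]
ee_rot: [0.836, -0.549, -0.001, 0.001]
contact_force: [-0.5, -0.1, -0.9]
gripper_width: 36.2
grasp_force: 60.0
```

Call:
step_arm(motion=[{"slide": [0,0,0],"dr": [0,0,0],"jaw": 32},{"slide": [0,0,0],"dr": [0,0,0],"jaw": 32},{"slide": [0,0,14],"dr": [0,0,0],"jaw": 32},{"slide": [0,0,34],"dr": [0,0,0],"jaw": 32},{"slide": [0,0,58],"dr": [0,0,0],"jaw": 32},{"slide": [0,0,82],"dr": [0,0,0],"jaw": 32},{"slide": [0,0,102],"dr": [0,0,0],"jaw": 32},{"slide": [0,0,110],"dr": [0,0,0],"jaw": 32}])

```text
clock: 66.85
position: [666.0, 224.3, 10.8]
ee_rot: [0.836, -0.549, -0.001, 0.001]
contact_force: [0.1, -0.3, 0.6]
gripper_width: 36.2
grasp_force: 60.0
```

Call:
step_arm(motion=[{"slide": [0,0,0],"dr": [0,0,0],"jaw": 32},{"slide": [0,0,1],"dr": [0,0,0],"jaw": 32},{"slide": [0,0,1],"dr": [0,0,0],"jaw": 42},{"slide": [0,0,0],"dr": [0,0,0],"jaw": 56},{"slide": [0,0,0],"dr": [0,0,0],"jaw": 56},{"slide": [0,0,-30],"dr": [0,0,0],"jaw": 56},{"slide": [0,0,-70],"dr": [0,0,0],"jaw": 56},{"slide": [0,0,-112],"dr": [0,0,0],"jaw": 56}])

```text
clock: 67.85
position: [666.8, 224.7, 125.8]
ee_rot: [0.836, -0.549, -0.0, 0.0]
contact_force: [1.3, 0.8, -0.3]
gripper_width: 56.0
grasp_force: 0.0
```

Call:
step_arm(motion=[{"slide": [10,14,0],"dr": [0,0,0],"jaw": 56},{"slide": [34,46,0],"dr": [0,0,0],"jaw": 56},{"slide": [62,86,0],"dr": [0,0,0],"jaw": 56},{"slide": [92,127,0],"dr": [0,0,0],"jaw": 56},{"slide": [121,168,0],"dr": [0,0,0],"jaw": 56},{"slide": [148,204,4],"dr": [0,0,0],"jaw": 56},{"slide": [164,226,8],"dr": [0,0,0],"jaw": 56},{"slide": [169,233,12],"dr": [0,0,0],"jaw": 56}])

```text
clock: 68.85
position: [519.8, -23.7, 113.0]
ee_rot: [0.835, -0.55, -0.0, -0.0]
contact_force: [0.4, -1.2, 0.3]
gripper_width: 56.4
grasp_force: 0.0
```

Run:
```python
from h import *
s=arm.read_state(); st=snap("wrist","pics/w10.png"); S=cam("wrist",st); plan([((*SNP[1],110),RB)])
for p in SNP: print(proj(S,(*p,49))*1.5625)
```

```text
slide [-1.7 -0.6  2.3] dr [0.008 0.005 0.037] -> [519.2 -21.9 110. ]
[298.88765447 501.78909738]
[399.00522839 325.27766691]
[406.80372082 211.7353325 ]
```

View pics/w10.png

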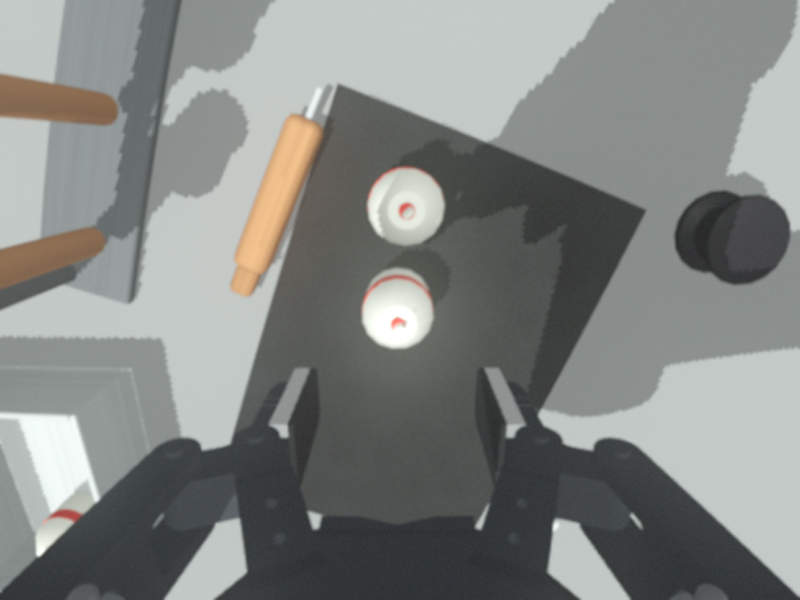

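The snapped 2 stub is at (399,323) and snapped 1 at (407,210), both as predicted. One float is visible in the bin.

Call:
step_arm(motion=[{"slide": [0,0,0],"dr": [0,0,0],"jaw": 56},{"slide": [0,0,0],"dr": [0,0,0],"jaw": 56},{"slide": [0,0,12],"dr": [0,0,0],"jaw": 56},{"slide": [0,0,30],"dr": [0,0,0],"jaw": 56},{"slide": [0,0,54],"dr": [0,0,0],"jaw": 56},{"slide": [0,0,78],"dr": [0,0,0],"jaw": 56},{"slide": [0,0,96],"dr": [0,0,0],"jaw": 56},{"slide": [0,0,104],"dr": [0,0,0],"jaw": 56}])

```text
clock: 69.9
position: [519.3, -22.6, 7.1]
ee_rot: [0.836, -0.549, -0.001, 0.001]
contact_force: [-0.4, 0.6, 0.5]
gripper_width: 56.0
grasp_force: 0.0
```

Call:
step_arm(motion=[{"slide": [0,0,0],"dr": [0,0,0],"jaw": 56},{"slide": [0,0,0],"dr": [0,0,0],"jaw": 48},{"slide": [0,0,0],"dr": [0,0,0],"jaw": 42},{"slide": [0,0,0],"dr": [0,0,0],"jaw": 37},{"slide": [0,0,0],"dr": [0,0,0],"jaw": 32},{"slide": [0,0,0],"dr": [0,0,0],"jaw": 32},{"slide": [0,0,0],"dr": [0,0,0],"jaw": 32},{"slide": [0,0,0],"dr": [0,0,0],"jaw": 32}])

```text
clock: 70.9
position: [520.5, -22.6, 9.8]
ee_rot: [0.836, -0.549, 0.0, -0.0]
contact_force: [-1.6, 1.0, 5.5]
gripper_width: 35.9
grasp_force: 59.6
```

Call:
step_arm(motion=[{"slide": [0,0,-4],"dr": [0,0,0],"jaw": 32},{"slide": [0,0,-12],"dr": [0,0,0],"jaw": 32},{"slide": [0,0,-26],"dr": [0,0,0],"jaw": 32},{"slide": [0,0,-44],"dr": [0,0,0],"jaw": 32},{"slide": [0,0,-64],"dr": [0,0,0],"jaw": 32},{"slide": [0,0,-84],"dr": [0,0,0],"jaw": 32},{"slide": [0,0,-102],"dr": [0,0,0],"jaw": 32},{"slide": [0,0,-118],"dr": [0,0,0],"jaw": 32}])

```text
clock: 71.9
position: [520.3, -22.7, 128.6]
ee_rot: [0.836, -0.549, 0.0, -0.0]
contact_force: [-0.5, -0.3, -0.5]
gripper_width: 36.1
grasp_force: 59.9
```

Run:
```python
from h import *
plan([((560,120,130),RB),((*BIN[1],125),RB)])
```

```text
slide [-115.2  -93.1   -1.3] dr [-0.008  0.001  0.046] -> [560. 120. 130.]
slide [ -11.2 -140.     5. ] dr [0. 0. 0.] -> [684.5 185.  125. ]
```

Call:
step_arm(motion=[{"slide": [-20,-16,0],"dr": [0,0,0],"jaw": 32},{"slide": [-58,-46,0],"dr": [0,0,0],"jaw": 32},{"slide": [-92,-78,0],"dr": [0,0,0],"jaw": 32},{"slide": [-114,-112,0],"dr": [0,0,0],"jaw": 32},{"slide": [-121,-152,0],"dr": [0,0,0],"jaw": 32},{"slide": [-125,-192,0],"dr": [0,0,0],"jaw": 32},{"slide": [-126,-222,0],"dr": [0,0,0],"jaw": 32},{"slide": [-126,-232,0],"dr": [0,0,0],"jaw": 32}])

```text
clock: 72.9
position: [684.1, 185.6, 126.9]
ee_rot: [0.836, -0.549, -0.0, -0.0]
contact_force: [-0.5, 0.9, 0.0]
gripper_width: 36.1
grasp_force: 59.9
```

Call:
step_arm(motion=[{"slide": [0,0,0],"dr": [0,0,0],"jaw": 32},{"slide": [0,0,0],"dr": [0,0,0],"jaw": 32},{"slide": [0,0,14],"dr": [0,0,0],"jaw": 32},{"slide": [0,0,34],"dr": [0,0,0],"jaw": 32},{"slide": [0,0,58],"dr": [0,0,0],"jaw": 32},{"slide": [0,0,82],"dr": [0,0,0],"jaw": 32},{"slide": [0,0,102],"dr": [0,0,0],"jaw": 32},{"slide": [0,0,111],"dr": [0,0,0],"jaw": 32}])

```text
clock: 73.9
position: [682.1, 184.5, 13.9]
ee_rot: [0.836, -0.549, -0.001, 0.001]
contact_force: [-1.4, 1.5, 6.0]
gripper_width: 36.0
grasp_force: 61.3
```

Call:
step_arm(motion=[{"slide": [0,0,0],"dr": [0,0,0],"jaw": 32},{"slide": [0,0,1],"dr": [0,0,0],"jaw": 32},{"slide": [0,0,1],"dr": [0,0,0],"jaw": 42},{"slide": [0,0,0],"dr": [0,0,0],"jaw": 56},{"slide": [0,0,0],"dr": [0,0,0],"jaw": 56},{"slide": [0,0,-30],"dr": [0,0,0],"jaw": 56},{"slide": [0,0,-70],"dr": [0,0,0],"jaw": 56},{"slide": [0,0,-112],"dr": [0,0,0],"jaw": 56}])

```text
clock: 74.9
position: [682.9, 184.8, 128.7]
ee_rot: [0.836, -0.549, -0.0, 0.0]
contact_force: [0.5, 0.1, -0.9]
gripper_width: 56.0
grasp_force: 0.0
```

Run:
```python
from h import *
plan([((560,100,130),down(np.radians(230))),((*SNP[2],115),RY)])
plan([((*SNP[2],115),RY)])
```

```text
slide [ 29.1 146.5  -1.2] dr [ 0.008  0.004 -3.329] -> [560. 100. 130.]
slide [ 96.4 148.3  15. ] dr [ 0.     0.    -3.375] -> [538.5 -75.6 115. ]
slide [181.8 235.9  13.9] dr [ 7.000e-03  6.000e-03 -6.704e+00] -> [538.5 -75.6 115. ]
```

Call:
step_arm(motion=[{"slide": [3,14,0],"dr": [0,0,-0.4],"jaw": 56},{"slide": [7,34,0],"dr": [0,0,-0.8],"jaw": 56},{"slide": [11,56,0],"dr": [0,0,-1.2],"jaw": 56},{"slide": [15,78,0],"dr": [0,0,-1.7],"jaw": 56},{"slide": [19,98,0],"dr": [0,0,-2.1],"jaw": 56},{"slide": [23,116,0],"dr": [0,0,-2.5],"jaw": 56},{"slide": [26,132,0],"dr": [0,0,-2.9],"jaw": 56},{"slide": [29,146,0],"dr": [0,0,-3.33],"jaw": 56}])

```text
clock: 75.9
position: [560.1, 100.1, 128.1]
ee_rot: [0.94, -0.341, -0.0, -0.0]
contact_force: [-0.1, -0.2, 0.8]
gripper_width: 55.9
grasp_force: 0.0
```

Call:
step_arm(motion=[{"slide": [10,15,0],"dr": [0,0,-0.5],"jaw": 56},{"slide": [26,40,2],"dr": [0,0,-1],"jaw": 56},{"slide": [44,68,4],"dr": [0,0,-1.5],"jaw": 56},{"slide": [62,96,6],"dr": [0,0,-2],"jaw": 56},{"slide": [78,120,8],"dr": [0,0,-2.5],"jaw": 56},{"slide": [90,138,10],"dr": [0,0,-3],"jaw": 56},{"slide": [96,148,13],"dr": [0,0,-3.38],"jaw": 56},{"slide": [96,148,13],"dr": [0,0,-3.38],"jaw": 56}])

```text
clock: 76.9
position: [538.8, -75.3, 114.8]
ee_rot: [0.993, -0.114, -0.0, -0.0]
contact_force: [0.2, -0.6, -0.1]
gripper_width: 56.0
grasp_force: 0.0
```

Run:
```python
from h import *
plan([((*SNP[2],115),RY),((*SNP[2],7),RY)])
plan([((560,110,125),down(np.radians(230))),((*BIN[2],125),RB)],start=(np.array([*SNP[2],125]),RY))
```

```text
slide [-0.2  0.4 -0.2] dr [-0.001  0.005 -0.009] -> [538.5 -75.6 115. ]
slide [  0.   0. 108.] dr [0. 0. 0.] -> [538.5 -75.6   7. ]
slide [ -20.8 -185.7    0. ] dr [0.    0.    3.375] -> [560. 110. 125.]
slide [  85.6 -118.1    0. ] dr [0.    0.    3.375] -> [701.5 145.5 125. ]
```

Call:
step_arm(motion=[{"slide": [0,0,10],"dr": [0,0,0],"jaw": 56},{"slide": [0,0,24],"dr": [0,0,0],"jaw": 56},{"slide": [0,0,40],"dr": [0,0,0],"jaw": 56},{"slide": [0,0,58],"dr": [0,0,0],"jaw": 56},{"slide": [0,0,76],"dr": [0,0,0],"jaw": 56},{"slide": [0,0,92],"dr": [0,0,0],"jaw": 56},{"slide": [0,0,103],"dr": [0,0,0],"jaw": 56},{"slide": [0,0,107],"dr": [0,0,0],"jaw": 56}])

```text
clock: 77.9
position: [538.7, -74.6, 6.9]
ee_rot: [0.994, -0.113, -0.001, 0.0]
contact_force: [-0.1, -0.9, -0.1]
gripper_width: 56.1
grasp_force: 0.0
```

Call:
step_arm(motion=[{"slide": [0,0,0],"dr": [0,0,0],"jaw": 56},{"slide": [0,0,0],"dr": [0,0,0],"jaw": 48},{"slide": [0,0,0],"dr": [0,0,0],"jaw": 42},{"slide": [0,0,0],"dr": [0,0,0],"jaw": 37},{"slide": [0,0,0],"dr": [0,0,0],"jaw": 32},{"slide": [0,0,0],"dr": [0,0,0],"jaw": 32},{"slide": [0,0,0],"dr": [0,0,0],"jaw": 32},{"slide": [0,0,0],"dr": [0,0,0],"jaw": 32}])

```text
clock: 78.9
position: [539.4, -74.6, 8.6]
ee_rot: [0.994, -0.113, 0.0, -0.0]
contact_force: [-1.8, 0.7, 5.7]
gripper_width: 36.4
grasp_force: 59.9
```

Call:
step_arm(motion=[{"slide": [0,0,-4],"dr": [0,0,0],"jaw": 32},{"slide": [0,0,-12],"dr": [0,0,0],"jaw": 32},{"slide": [0,0,-26],"dr": [0,0,0],"jaw": 32},{"slide": [0,0,-44],"dr": [0,0,0],"jaw": 32},{"slide": [0,0,-64],"dr": [0,0,0],"jaw": 32},{"slide": [0,0,-84],"dr": [0,0,0],"jaw": 32},{"slide": [0,0,-102],"dr": [0,0,0],"jaw": 32},{"slide": [0,0,-118],"dr": [0,0,0],"jaw": 32}])

```text
clock: 79.9
position: [539.2, -74.6, 127.6]
ee_rot: [0.994, -0.113, 0.0, -0.0]
contact_force: [0.2, 0.1, -0.6]
gripper_width: 36.4
grasp_force: 59.9
```

Call:
step_arm(motion=[{"slide": [-2,-16,0],"dr": [0,0,0.4],"jaw": 32},{"slide": [-5,-40,0],"dr": [0,0,0.8],"jaw": 32},{"slide": [-8,-68,0],"dr": [0,0,1.2],"jaw": 32},{"slide": [-11,-96,0],"dr": [0,0,1.7],"jaw": 32},{"slide": [-14,-124,0],"dr": [0,0,2.1],"jaw": 32},{"slide": [-17,-150,0],"dr": [0,0,2.5],"jaw": 32},{"slide": [-19,-172,0],"dr": [0,0,2.9],"jaw": 32},{"slide": [-21,-186,0],"dr": [0,0,3.38],"jaw": 32}])

```text
clock: 80.9
position: [560.5, 112.4, 126.7]
ee_rot: [0.939, -0.343, 0.0, -0.0]
contact_force: [0.5, -0.7, -0.1]
gripper_width: 36.4
grasp_force: 59.9
```

Call:
step_arm(motion=[{"slide": [9,-12,0],"dr": [0,0,0.4],"jaw": 32},{"slide": [22,-30,0],"dr": [0,0,0.9],"jaw": 32},{"slide": [37,-51,0],"dr": [0,0,1.4],"jaw": 32},{"slide": [53,-73,0],"dr": [0,0,1.9],"jaw": 32},{"slide": [67,-93,0],"dr": [0,0,2.4],"jaw": 32},{"slide": [79,-109,0],"dr": [0,0,2.9],"jaw": 32},{"slide": [86,-118,0],"dr": [0,0,3.38],"jaw": 32},{"slide": [86,-118,0],"dr": [0,0,3.38],"jaw": 32}])

```text
clock: 81.9
position: [702.3, 146.5, 126.0]
ee_rot: [0.834, -0.552, -0.0, -0.0]
contact_force: [-0.4, -0.3, 0.1]
gripper_width: 36.1
grasp_force: 59.9
```

Call:
step_arm(motion=[{"slide": [0,0,0],"dr": [0,0,0],"jaw": 32},{"slide": [0,0,0],"dr": [0,0,0],"jaw": 32},{"slide": [0,0,14],"dr": [0,0,0],"jaw": 32},{"slide": [0,0,34],"dr": [0,0,0],"jaw": 32},{"slide": [0,0,58],"dr": [0,0,0],"jaw": 32},{"slide": [0,0,82],"dr": [0,0,0],"jaw": 32},{"slide": [0,0,102],"dr": [0,0,0],"jaw": 32},{"slide": [0,0,111],"dr": [0,0,0],"jaw": 32}])

```text
clock: 82.9
position: [700.9, 146.1, 12.7]
ee_rot: [0.834, -0.552, -0.001, 0.001]
contact_force: [-1.0, 1.0, 12.4]
gripper_width: 36.2
grasp_force: 62.4
```

Call:
step_arm(motion=[{"slide": [0,0,0],"dr": [0,0,0],"jaw": 32},{"slide": [0,0,1],"dr": [0,0,0],"jaw": 32},{"slide": [0,0,1],"dr": [0,0,0],"jaw": 42},{"slide": [0,0,0],"dr": [0,0,0],"jaw": 56},{"slide": [0,0,0],"dr": [0,0,0],"jaw": 56},{"slide": [0,0,-30],"dr": [0,0,0],"jaw": 56},{"slide": [0,0,-70],"dr": [0,0,0],"jaw": 56},{"slide": [0,0,-112],"dr": [0,0,0],"jaw": 56}])

```text
clock: 83.9
position: [701.8, 146.4, 127.7]
ee_rot: [0.834, -0.552, -0.0, 0.0]
contact_force: [0.5, -0.1, 0.8]
gripper_width: 56.1
grasp_force: 0.0
```

Run:
```python
from h import *
plan([((450,100,270),RB)])
```

```text
slide [ -55.6  250.1 -142. ] dr [ 0.008  0.003 -0.004] -> [450. 100. 270.]
```

Call:
step_arm(motion=[{"slide": [0,0,-40],"dr": [0,0,0],"jaw": 56},{"slide": [-5,25,-75],"dr": [0,0,0],"jaw": 56},{"slide": [-15,65,-105],"dr": [0,0,0],"jaw": 56},{"slide": [-25,110,-130],"dr": [0,0,0],"jaw": 56},{"slide": [-35,160,-142],"dr": [0,0,0],"jaw": 56},{"slide": [-45,205,-142],"dr": [0,0,0],"jaw": 56},{"slide": [-52,240,-142],"dr": [0,0,0],"jaw": 56},{"slide": [-55,250,-142],"dr": [0,0,0],"jaw": 56}])

```text
clock: 84.9
position: [448.8, 99.0, 269.7]
ee_rot: [0.834, -0.552, 0.0, -0.001]
contact_force: [0.1, -0.5, -0.5]
gripper_width: 56.3
grasp_force: 0.0
```

Run:
```python
from h import *
snap("scene","pics/end.png")
```

```text
(no output)
```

View pics/end.png

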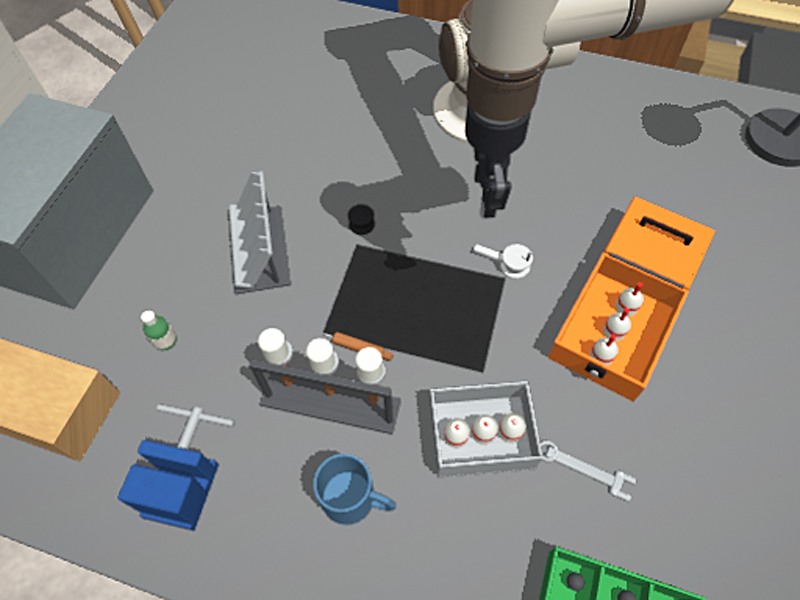

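The final view shows three mallets hanging at (273,345), (320,356) and (369,365). Three sound floats stand upright in the box at (605–631, 298–350), and three snapped ones are in the bin at (457–513, 428). The bystanders haven't moved.

```bash
python3 -c "
from bench import arm; print(arm.job_done())"
```

```text
the job is handed in; nothing more can be done
None
```

The job is handed in: all three mallets hang in the rings, the three sound floats stand upright in the tackle box, the three snapped floats are in the scrap bin, and the reel, pirk, spool, glue and spanner look unmoved in the final picture, with the arm finished at about 85 s of the 210 s allowed.

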